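# Knock the inserts out of the jig and clip the rods away

## Robot

A 6-joint arm with a two-finger parallel gripper is mounted at the origin on the work surface. World frame = base frame: x ahead of the robot, y to its left, z up, the work surface at z = 0. Lengths are in m, angles in rad, forces in N, time in s.
With the tool pointing down it reaches from about 0.25 to 0.725 m from the base axis. Payload 4 kg.
Tool frame: the origin (TCP) lies midway between the tips of the shut fingers; the grasp point (between the pads) lies 19 mm behind it; z points along the fingers, y is the line along which they close (so a half turn about z gives the same grasp; the last joint's range is limited). The gripper opens to 85 mm and grips with 20 to 120 N. Pads are 22 mm wide; open, the fingers measure 114 mm over their backs; the gripper's body (76 mm by 85 mm) begins 54 mm behind the grasp point. The pads swing forward as they close: fully open they stand 13 mm farther back than shut.
Start: joints at [-1.158, 0.241, 0.005, 1.335, 0, 1.571], TCP at [0.201, -0.458, 0.231] pointing down, gripper open.
Joint ranges: [-2.72, 2.72], [-1.05, 1.87], [-1.09, 1.28], [-1.99, 2.15], [-1.42, 1.44], [-3.14, 3.14]. Speed limits (rad/s): [2.79, 2.79, 3.14, 3.14, 3.14, 3.14].

## Interface

Orientations are given as a unit quaternion [x, y, z, w].
In Python, from workcell import monitor, vision, job gives the robot as it stands.
- The arm moves only by the tool move_arm, never from a script. Its argument "moves" is a list that holds one entry, the list of rows, each a list of 5 numbers: the shift along the world's x, y, z in m, then the turn about the world's z in degrees, then the opening in per cent of the stroke, from 0 (shut) to 100 (fully open). In form: [[[x, y, z, turn, gripper], ...]]. A call has 1 to 5 rows; each row is the pose to reach, as a shift and turn from the pose commanded when the call began; what a row does not reach only later rows make up. A row lasts 1/8 s, in which the tool goes at most 62.5 mm and 10.7 degrees, less where a joint would pass 70% of its speed; a pose out of reach is approached as far as the arm can. A call with a gripper value outside its range is refused whole. The fingers move at their own pace and stop on an object; the grip force is fixed at half the most. Time passes only in rows, so rows that repeat a pose let the fingers close. It gives the time, the measured TCP pose, the force, the opening and the grip force at its end, in the units of the state.
- monitor.get_obs(): the state, without advancing time (a new reading comes with each control period).
- vision.camera(name): name is "scene" or "side" or "wrist"; returns a dict with "color" (480x640x3 uint8, red, green, blue), "camera_matrix" (3x3 intrinsics, pixels), "k1" (the pictures are not rectified: a ray, as slopes to the right and down, at radius r is drawn at 1 + k1 r^2 times it, then the intrinsics apply), "eye" and "attitude" of the camera in the world; the wrist camera has in their place "hand_eye" (4x4, takes a point from camera to tool coordinates, whose origin is the TCP and whose axes are the flange's). Camera axes: x right, y up, looking along -z (the intrinsics and any distortion apply to the point x, -y, -z); pixel columns grow to the right and rows downward; lengths in m; the calibration is good to about 2 mm. A picture is of the moment at which its call begins: read the wrist's pose just before it. There is no depth.
- job.job_done(): hands the job in; it is judged then, once.
The state is a dict: "clock": time; "joint_pos": joint angles; "joint_vel": joint speeds; "tau": joint torques, N m; "eef_pos": TCP position; "tool_rot": TCP orientation; "ft_force": force on the tool from outside, world axes, zero at the start; "ft_torque": the same for the moment, N m; "grip_width": finger opening in m; "grasp_force": force on a finger pad.
Only numpy, scipy, OpenCV 4.12 (cv2) and the standard library are available. Lean on these libraries where they do the work, as an engineer would, in place of code of your own. Each camera call takes 0.05 s, during which the arm holds its last target. There are 200 camera calls.

## Task

Free the jig: using one of the loose aluminium rods as a pusher, push every yellow insert that is stuck in a pocket of the grey jig block out from behind, through the small hole at the back of its pocket, so that it drops into the blue tray in front and stays there. Then put every rod away on the plywood clip rail: one rod to a clip, roughly centred on its two forks, pushed down past the red sprung jaw until it lies level and fully home at the bottom. Leave the foam pieces and the wooden ring where they are.

Things in the scene. Friction and masses are not known exactly. Their poses are not given: they have to be found in the camera images.
- jig: Fixed grey jig block, 64 (x) x 154 (y) x 70 mm high. Origin on the bench under its middle, z up, +x the push-out direction: rear face with the access holes at x = -32 mm, open pocket fronts at x = +32. Three square pockets, 31 x 31 mm, at y = -48, 0, +48; their floor is 31 mm above the bench; back wall 12 mm thick. A 12 mm slot on top shows whether an insert is inside.
- tray (a point): Middle of the blue open tray's floor, 4 mm above the bench; the tray adjoins the jig's front face and is 100 mm long (x, away from the block) and 154 mm wide (y), walls 26 mm high above the bench. Axes as the jig's.
- hole0 (a point): Centre of the 24 x 24 mm access hole of the pocket at y = -48 mm, on the jig's rear face, 46 mm above the bench. Axes as the jig's: a rod pushed along +x through here meets the insert about 14 mm in.
- hole1 (a point): Centre of the 24 x 24 mm access hole of the pocket at y = 0 mm, on the jig's rear face, 46 mm above the bench. Axes as the jig's: a rod pushed along +x through here meets the insert about 14 mm in.
- hole2 (a point): Centre of the 24 x 24 mm access hole of the pocket at y = 48 mm, on the jig's rear face, 46 mm above the bench. Axes as the jig's: a rod pushed along +x through here meets the insert about 14 mm in.
- insert0: Yellow tooling-board block, 30 (x) x 29 x 29 mm, 18 g; origin at its centre. May be absent. Starts in the pocket of hole0, held by a sprung ball that gives way at about 4 to 10 N; the pusher's end must come level with the block's front (64 mm past the rear face) or up to 6 mm beyond to tip it into the tray.
- insert1: Yellow tooling-board block, 30 (x) x 29 x 29 mm, 18 g; origin at its centre. May be absent. Starts in the pocket of hole1, held by a sprung ball that gives way at about 4 to 10 N; the pusher's end must come level with the block's front (64 mm past the rear face) or up to 6 mm beyond to tip it into the tray.
- insert2: Yellow tooling-board block, 30 (x) x 29 x 29 mm, 18 g; origin at its centre. May be absent. Starts in the pocket of hole2, held by a sprung ball that gives way at about 4 to 10 N; the pusher's end must come level with the block's front (64 mm past the rear face) or up to 6 mm beyond to tip it into the tray.
- rail: Fixed clip rail: plywood base 150 (x) x 260 (y) x 12 mm with four clips side by side, 70 mm apart along y. Origin under the middle of the base on the bench, z up. A clipped rod lies along the rail's x. Each clip is two black forks, 12 mm thick, 110 mm apart; between them is only the jaw's thin steel shaft, up to 38 mm above the bench, 12 mm to the +y side.
- clip0 (a point): Clip at rail y = -105 mm; the point where the middle of a rod's axis lies when home, 62 mm above the bench; axes as the rail's (x along the rod). Slot 17 mm wide. The -y prongs end 24 mm above, sloped outward; on the +y side red jaw noses (8 mm thick, centred 9.5 mm above and 8.5 mm to +y) overhang the slot. A rod pressed down swings the jaw to +y (about 5 to 15 N); it snaps back over the rod.
- clip1 (a point): Clip at rail y = -35 mm; the point where the middle of a rod's axis lies when home, 62 mm above the bench; axes as the rail's (x along the rod). Slot 17 mm wide. The -y prongs end 24 mm above, sloped outward; on the +y side red jaw noses (8 mm thick, centred 9.5 mm above and 8.5 mm to +y) overhang the slot. A rod pressed down swings the jaw to +y (about 5 to 15 N); it snaps back over the rod.
- clip2 (a point): Clip at rail y = 35 mm; the point where the middle of a rod's axis lies when home, 62 mm above the bench; axes as the rail's (x along the rod). Slot 17 mm wide. The -y prongs end 24 mm above, sloped outward; on the +y side red jaw noses (8 mm thick, centred 9.5 mm above and 8.5 mm to +y) overhang the slot. A rod pressed down swings the jaw to +y (about 5 to 15 N); it snaps back over the rod.
- clip3 (a point): Clip at rail y = 105 mm; the point where the middle of a rod's axis lies when home, 62 mm above the bench; axes as the rail's (x along the rod). Slot 17 mm wide. The -y prongs end 24 mm above, sloped outward; on the +y side red jaw noses (8 mm thick, centred 9.5 mm above and 8.5 mm to +y) overhang the slot. A rod pressed down swings the jaw to +y (about 5 to 15 N); it snaps back over the rod.
- rod_red: Loose aluminium rod with red sleeves at both ends, 16 mm diameter, 220 mm long, about 70 g; the last 14 mm at each end is a square 16 x 16 mm cap, so that it does not roll; lying on the bench; origin on the axis at mid-length, x along the rod (either end may be used).
- rod_blue: Loose aluminium rod with blue sleeves at both ends, 16 mm diameter, 220 mm long, about 70 g; the last 14 mm at each end is a square 16 x 16 mm cap, so that it does not roll; lying on the bench; origin on the axis at mid-length, x along the rod (either end may be used). May be absent (three or four rods are present).
- rod_green: Loose aluminium rod with green sleeves at both ends, 16 mm diameter, 220 mm long, about 70 g; the last 14 mm at each end is a square 16 x 16 mm cap, so that it does not roll; lying on the bench; origin on the axis at mid-length, x along the rod (either end may be used). May be absent (three or four rods are present).
- rod_orange: Loose aluminium rod with orange sleeves at both ends, 16 mm diameter, 220 mm long, about 70 g; the last 14 mm at each end is a square 16 x 16 mm cap, so that it does not roll; lying on the bench; origin on the axis at mid-length, x along the rod (either end may be used). May be absent (three or four rods are present).
- foam_drum: White foam cylinder, 100 mm diameter, 90 mm high, to be left alone; origin under its centre.
- board_ring: Flat wooden ring, 110 mm outside, 22 mm high, to be left alone; origin under its centre.
- foam_block: White foam block 90 x 120 x 70 mm, to be left alone; origin under its centre.
Mind the look-alikes: they are no part of the job. Leave any pink, purple or turquoise look-alike of the rod_orange alone.

How it is judged:
By the outcome, as a careful person would: the job done as asked, in the order asked, and still so for the second after the job is handed in, with the robot touching nothing.
Of insert0, insert1, insert2 only 2 to 3 are there at a start; the rules pass over those that are not, and their reading is None.
Of rod_blue, rod_green, rod_orange only 2 to 3 are there at a start; the rules pass over those that are not, and their reading is None.
At some moment in a run one of rod_red may be knocked a few centimetres aside while the robot is not near it.
It also fails if it takes over 210 s, if anything falls off the work surface, if the arm or the gripper's body presses on something with over 40 N, if the wrist force passes 120 N, or if a joint passes its speed limit or range.

## Working session

There is one attempt and no reset: what is moved stays moved. The work goes in short steps, Python scripts to look and compute and a tool call to move; the robot and the scene stay as the last step left them, time stands still between calls to the robot, and variables do not carry over. Pictures are saved under pics/ and viewed, at most 14 in all, crops included, and the job is handed in when it is done.

Besides the shell and the picture viewer there is one more tool, called after "Emit:" by a JSON object that holds its "fn" and its "kwargs". move_arm: Moves the arm, as the interface text tells. Its arguments: {"type":"object","properties":{"moves":{"type":"array","items":{"type":"array","items":{"type":"array","items":{"type":"number"}}}}},"required":["moves"]}

```bash
ls; mkdir -p pics; cat > h.py <<'E'
import numpy as np, cv2
from workcell import monitor, vision, job
from scipy.spatial.transform import Rotation as R
def snap(n,f=None):
    o=monitor.get_obs(); c=vision.camera(n)
    if f: cv2.imwrite('pics/'+f,c['color'][:,:,::-1])
    if 'eye' not in c:
        T=np.eye(4);T[:3,:3]=R.from_quat(o['tool_rot']).as_matrix();T[:3,3]=o['eef_pos']
        M=T@np.array(c['hand_eye']); c['E']=M[:3,3]; c['A']=M[:3,:3]
    else:
        c['E']=np.array(c['eye']); a=np.array(c['attitude']); c['A']=a if a.shape==(3,3) else R.from_quat(a).as_matrix()
    return c
def ray(c,uv):
    K=np.array(c['camera_matrix']);uv=np.atleast_2d(np.array(uv,float))
    d=np.array([c['k1'],0,0,0,0],float) 
    p=(uv-[K[0,2],K[1,2]])/[K[0,0],K[1,1]]; q=p.copy()
    for _ in range(30): q=p/(1+c['k1']*(q**2).sum(1,keepdims=True))
    return np.c_[q[:,0],-q[:,1],-np.ones(len(q))]@c['A'].T
def plane(c,uv,z):
    d=ray(c,uv); return c['E']+d*((z-c['E'][2])/d[:,2])[:,None]
def proj(c,P):
    K=np.array(c['camera_matrix']);p=(np.atleast_2d(P)-c['E'])@c['A']
    s=np.c_[p[:,0],-p[:,1]]/-p[:,2:3]; s=s*(1+c['k1']*(s**2).sum(1,keepdims=True))
    return s*[K[0,0],K[1,1]]+[K[0,2],K[1,2]]
E
python3 - <<'E'
from h import *
o=monitor.get_obs(); print(o)
for n in ('scene','side','wrist'):
    c=snap(n,n+'0.png'); print(n,c['E'],c['A'].round(3).tolist(),c['camera_matrix'],c['k1'])
E
```

```text
pics
{'clock': 0.0, 'joint_pos': array([-1.15800044e+00,  2.41376046e-01,  3.70894653e-03,  1.33522195e+00,
       -1.41857298e-05,  1.57079425e+00]), 'joint_vel': array([-0.00083397, -0.00085471, -0.00071984,  0.00024961,  0.00109147,
        0.00105183]), 'tau': array([ 9.34702693e-04, -3.72316504e+01,  2.52407956e+01,  1.68258289e-02,
       -3.39008864e-05, -5.90560902e-06]), 'eef_pos': array([ 0.20032189, -0.45740915,  0.23042559]), 'tool_rot': array([ 9.78774703e-01,  2.04936541e-01, -2.21378123e-04, -1.02270013e-03]), 'ft_force': array([ 0.21174347, -0.17939678, -1.01207541]), 'ft_torque': array([-0.04557192,  0.00979405,  0.02034969]), 'grasp_force': 0.0, 'grip_width': 0.08525186870788191}
scene [1.44449925 0.07985332 0.98493112] [[-0.158, -0.695, 0.701], [0.987, -0.124, 0.1], [0.018, 0.708, 0.706]] [[520.45466368   0.         314.73926404]
 [  0.         520.45466368 241.37224   ]
 [  0.           0.           1.        ]] -0.07598391359813016
side [0.50642722 0.81074113 0.93406986] [[-0.994, 0.087, -0.063], [-0.106, -0.709, 0.698], [0.016, 0.7, 0.714]] [[494.58144355   0.         320.81619732]
 [  0.         494.58144355 239.74033494]
 [  0.           0.           1.        ]] -0.05229579965113
wrist [ 0.26861015 -0.42953837  0.37360637] [[0.401, 0.876, 0.267], [-0.916, 0.384, 0.115], [-0.002, -0.291, 0.957]] [[431.38740148   0.         322.40548227]
 [  0.         431.38740148 234.00956013]
 [  0.           0.           1.        ]] -2.343849439681796e-05
```

View pics/scene0.png

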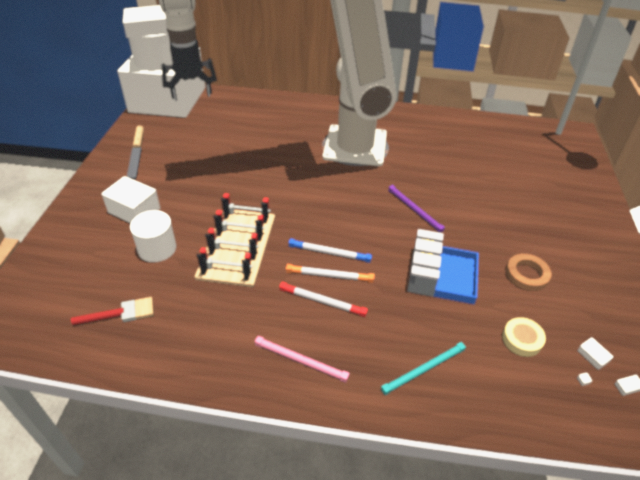

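View pics/side0.png

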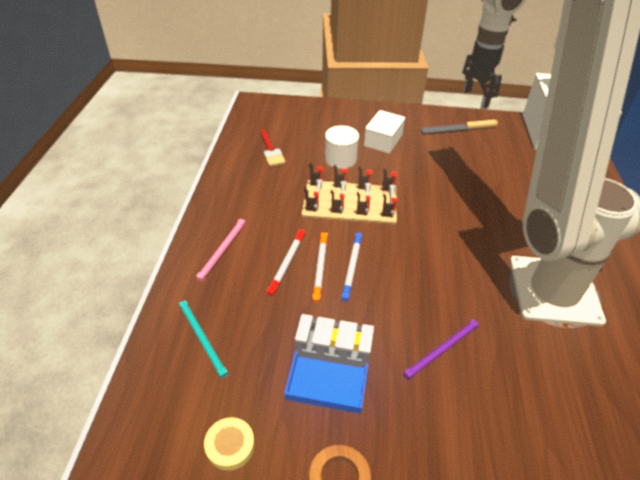

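Candidates for the rods, as scene-camera pixels: blue (330,250), orange (330,272) and red (323,298) have white shafts with coloured sleeves, so these are mine. Pink (302,358), turquoise (424,368) and purple (416,208) are the look-alikes. Green is absent. In the side view, yellow shows in slots at (336,336) and (358,340).

```bash
cat >> h.py <<'E'
HUE={'red':((0,6),(172,180)),'orange':((8,18),),'blue':((105,122),)}
def caps(c,name,box=None,z=.008,amin=25):
    h=cv2.cvtColor(c['color'],cv2.COLOR_RGB2HSV); m=np.zeros(h.shape[:2],np.uint8)
    for a,b in HUE[name]: m|=((h[...,0]>=a)&(h[...,0]<=b)&(h[...,1]>170)&(h[...,2]>110)).astype(np.uint8)
    if box is not None:
        k=np.zeros_like(m);x0,y0,x1,y1=map(int,box);k[max(y0,0):y1,max(x0,0):x1]=1;m&=k
    n,l,s,ce=cv2.connectedComponentsWithStats(m)
    return [(ce[i].round(1),s[i,4],plane(c,ce[i],z)[0].round(4)) for i in range(1,n) if s[i,4]>amin]
E
python3 - <<'E'
from h import *
for n,b in (('scene',(260,225,390,325)),('side',(255,220,375,305))):
    c=snap(n)
    for k in HUE: print(n,k,[(x[0].tolist(),x[1],x[2].tolist()) for x in caps(c,k,b)])
    if n=='scene':
        print('jig',plane(c,[[417,231],[443,231],[413,272],[439,272]],.07).round(3).tolist())
        print('rail',plane(c,[[274,211],[257,283],[197,277]],.012).round(3).tolist())
    else:
        print('jig',plane(c,[[299,316],[373,325],[297,340],[372,349]],.07).round(3).tolist())
        print('rail',plane(c,[[307,184],[302,216],[396,221],[397,187]],.012).round(3).tolist())
E
```

```text
scene red [([285.4, 288.7], np.int32(40), [0.6477, -0.1025, 0.008]), ([359.3, 312.0], np.int32(51), [0.6876, 0.0823, 0.008])]
scene orange []
scene blue []
jig [[0.452, 0.203, 0.07], [0.44, 0.269, 0.07], [0.596, 0.196, 0.07], [0.585, 0.258, 0.07]]
rail [[0.379, -0.189, 0.012], [0.645, -0.174, 0.012], [0.652, -0.325, 0.012]]
side red [([299.9, 234.3], np.int32(80), [0.6453, -0.1079, 0.008]), ([272.2, 287.7], np.int32(130), [0.6867, 0.0794, 0.008])]
side orange [([323.5, 236.7], np.int32(78), [0.5824, -0.1068, 0.008]), ([316.2, 294.7], np.int32(98), [0.5797, 0.0881, 0.008])]
side blue []
jig [[0.605, 0.198, 0.07], [0.447, 0.202, 0.07], [0.601, 0.257, 0.07], [0.447, 0.261, 0.07]]
rail [[0.653, -0.314, 0.012], [0.649, -0.175, 0.012], [0.392, -0.187, 0.012], [0.389, -0.333, 0.012]]
```

View pics/wrist0.png

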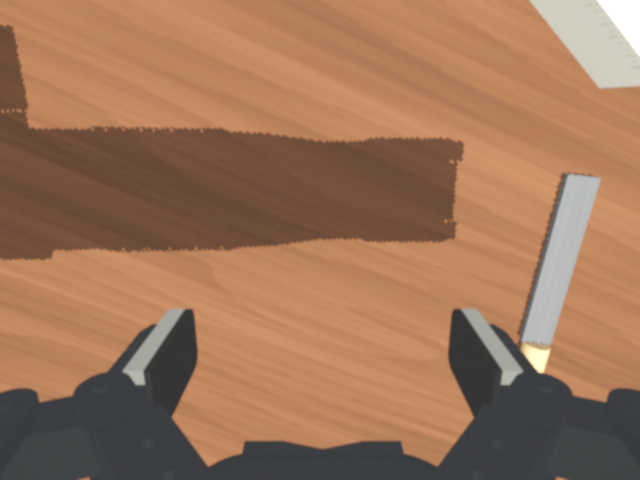

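Emit:
{"fn": "move_arm", "kwargs": {"moves": [[[0.045,0.05,0.005,9.5,100],[0.09,0.1,0.01,19,100],[0.135,0.15,0.015,28.5,100],[0.18,0.2,0.02,38,100],[0.22,0.25,0.02,47.5,100]]]}}

```text
clock: 0.88
eef_pos: [0.4084, -0.223, 0.2514]
tool_rot: [0.812, 0.584, 0.0, 0.001]
ft_force: [1.5, 0.0, 0.1]
grip_width: 0.0859
grasp_force: 0.0
```

Emit:
{"fn": "move_arm", "kwargs": {"moves": [[[0.045,0.05,0.0,9.5,100],[0.09,0.1,0.0,18.8,100],[0.12,0.14,0.0,18.8,100],[0.14,0.16,0,18.8,100],[0.14,0.16,0,18.8,100]]]}}

```text
clock: 1.5
eef_pos: [0.548, -0.0626, 0.2501]
tool_rot: [0.706, 0.708, -0.0, -0.0]
ft_force: [-0.9, -0.0, -0.2]
grip_width: 0.0851
grasp_force: 0.0
```

```bash
python3 - <<'E'
from h import *
o=monitor.get_obs();print(o['clock'],o['eef_pos'],o['joint_pos'])
c=snap('wrist','w1.png')
for k in HUE: print(k,[(x[0].tolist(),int(x[1]),x[2].tolist()) for x in caps(c,k,None,.008,200)])
E
```

```text
1.5 [ 0.54802659 -0.06255066  0.2501036 ] [-1.13689269e-01  3.38483791e-01  1.87385258e-01  1.42059614e+00
  7.82734994e-05  1.45430008e+00]
red [([491.9, 18.6], 864, [0.6849, 0.0758, 0.008]), ([426.9, 230.6], 807, [0.6453, -0.1033, 0.008]), ([395.9, 360.5], 357, [0.6237, -0.242, 0.008]), ([235.9, 362.2], 307, [0.4596, -0.2447, 0.008]), ([316.8, 363.2], 256, [0.5426, -0.2455, 0.008])]
orange [([354.0, 15.1], 279, [0.5731, 0.0781, 0.008]), ([367.4, 14.6], 238, [0.5839, 0.0785, 0.008]), ([358.5, 226.3], 722, [0.5815, -0.0994, 0.008])]
blue [([262.0, 237.7], 561, [0.4916, -0.1107, 0.008])]
```

View pics/w1.png

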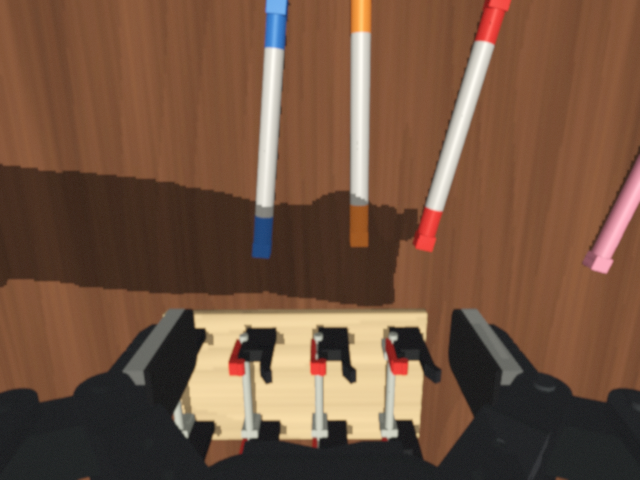

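The wrist view shows the blue, orange and red rods, with lower caps at (262,238), (359,226) and (427,231). The clips lie along the bottom with their jaws toward -x, so rail +y is world -x and a clipped rod lies along world y. Next I'll look at the jig.

Emit:
{"fn": "move_arm", "kwargs": {"moves": [[[0.0,0.06,0.0,0,100],[0,0.12,0.0,0,100],[0,0.16,0.0,0,100],[0,0.16,0,0,100],[0,0.16,0,0,100]]]}}

```text
clock: 2.17
eef_pos: [0.5467, 0.0943, 0.251]
tool_rot: [0.708, 0.706, -0.0, 0.0]
ft_force: [0.4, 0.3, 0.6]
grip_width: 0.0855
grasp_force: 0.0
```

```bash
python3 - <<'E'
from h import *
o=monitor.get_obs();print(o['clock'],o['eef_pos'],o['joint_pos'])
c=snap('wrist','w2.png')
for k in HUE: print(k,[(x[0].tolist(),int(x[1]),x[2].tolist()) for x in caps(c,k,None,.008,200)])
E
```

```text
2.175 [0.54670874 0.09427038 0.25103315] [ 1.71112098e-01  3.44332675e-01  1.98116479e-01  1.42491318e+00
 -6.55631258e-04  1.74398569e+00]
red [([473.9, 204.2], 896, [0.6855, 0.0777, 0.008]), ([417.1, 377.1], 610, [0.6448, -0.1064, 0.008])]
orange [([357.4, 199.8], 628, [0.5787, 0.082, 0.008]), ([356.3, 374.8], 561, [0.5815, -0.1035, 0.008])]
blue [([281.1, 219.0], 333, [0.5085, 0.064, 0.008]), ([270.1, 383.4], 381, [0.4916, -0.1138, 0.008])]
```

View pics/w2.png

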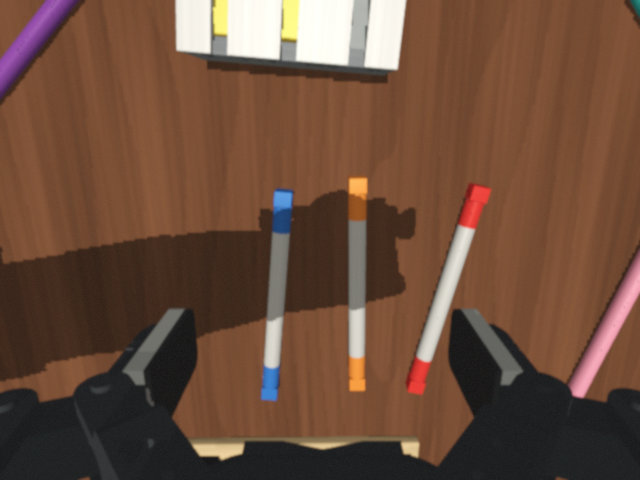

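```bash
python3 - <<'E'
from h import *
c=snap('wrist')
j=plane(c,[[177,51],[397,70]],.07); print('jig rear',j.round(4).tolist(), (j.mean(0)).round(4)); d=j[1]-j[0]; print(np.linalg.norm(d[:2]),np.degrees(np.arctan2(d[1],d[0])))
for n,a,b in (('orange',(358,178.5),(356.5,390.5)),('blue',(284,190),(269.5,400)),('red',(481,186),(416,392))):
    p=plane(c,[a,b],.010);d=p[0]-p[1];print(n,p.mean(0).round(4),np.linalg.norm(d).round(4),'axis dir deg from +y (ccw)',np.degrees(np.arctan2(-d[0],d[1])).round(2))
s=snap('side'); j=plane(s,[[299,316],[373,325]],.07)
d=snap('side')['color'][300:420,280:385]; cv2.imwrite('pics/sj.png',cv2.resize(d[:,:,::-1],None,fx=5,fy=5,interpolation=3))
E
```

```text
jig rear [[0.4461, 0.2013, 0.07], [0.5998, 0.1885, 0.07]] [0.5229 0.1949 0.07  ]
0.15416931317597452 -4.786646623997708
orange [ 0.5804 -0.0099  0.01  ] 0.2231 axis dir deg from +y (ccw) 0.8
blue [ 0.5013 -0.0208  0.01  ] 0.2254 axis dir deg from +y (ccw) -5.55
red [ 0.6669 -0.0145  0.01  ] 0.2226 axis dir deg from +y (ccw) -11.77
```

View pics/sj.png

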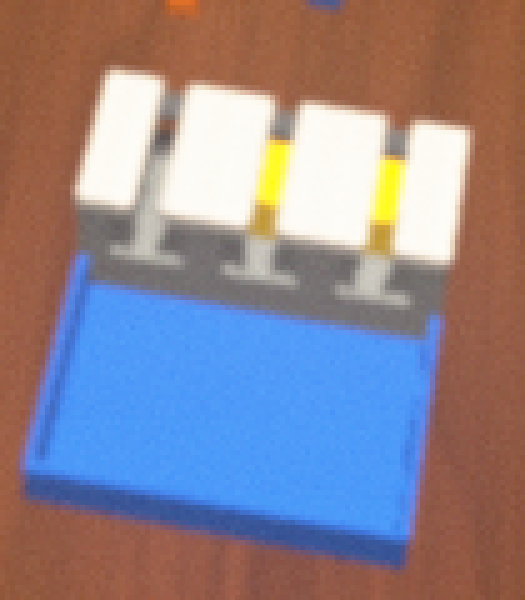

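The crop shows yellow in the middle and right slots, so the pockets at jig y = 0 and +48 are loaded. The left slot at (150,180) is empty, and the tray is empty too.

Emit:
{"fn": "move_arm", "kwargs": {"moves": [[[0.0,0.06,0.0,0,100],[-0.02,0.12,0.0,0,100],[-0.02,0.14,0.0,0,100],[-0.02,0.14,0,0,100],[-0.02,0.14,0,0,100]]]}}

```text
clock: 3.0
eef_pos: [0.5275, 0.2341, 0.2509]
tool_rot: [0.708, 0.706, -0.0, 0.0]
ft_force: [-0.7, 0.2, -0.3]
grip_width: 0.0854
grasp_force: 0.0
```

```bash
python3 - <<'E'
from h import *
c=snap('wrist','w3.png'); print(monitor.get_obs()['eef_pos'])
s=snap('side'); j=plane(s,[[301.6,313.6],[374,325],[295.2,340],[371.4,352.4]],.07); print(j.round(4).tolist())
for a,b in ((0,1),(2,3),(0,2),(1,3)): d=j[b]-j[a];print(np.linalg.norm(d).round(4),np.degrees(np.arctan2(d[1],d[0])).round(2))
E
```

```text
[0.52754119 0.23391907 0.25095205]
[[0.6001, 0.1908, 0.07], [0.4451, 0.2022, 0.07], [0.6043, 0.2579, 0.07], [0.4482, 0.2692, 0.07]]
0.1553 175.81
0.1565 175.87
0.0672 86.39
0.0671 87.4
```

View pics/w3.png

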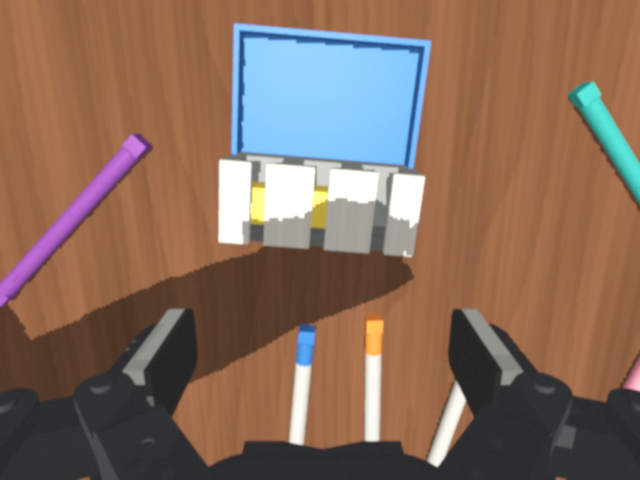

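The jig's top corners are at (219,159), (424,175), (219,243) and (413,256). The tray's far corners are at (235,25) and (430,40).

```bash
python3 - <<'E'
from h import *
c=snap('wrist')
j=plane(c,[[219,159],[424,175],[219,243.5],[413,256.5]],.07); print(j.round(4).tolist())
t=plane(c,[[235,24],[430,40]],.026)
for n,d in (('front',j[1]-j[0]),('rear',j[3]-j[2]),('tray',t[1]-t[0])):print(n,np.linalg.norm(d).round(4),np.degrees(np.arctan2(d[1],d[0])).round(2))
for n,d in (('L',j[0]-j[2]),('R',j[1]-j[3])):print(n,np.linalg.norm(d).round(4),np.degrees(np.arctan2(d[1],d[0])).round(2)-90)
print('tray mid far',t.mean(0))
th=np.radians(-4.4);u=np.array([-np.sin(th),np.cos(th)]);v=np.array([-u[1],u[0]]) # jig x,y
m=j.mean(0)[:2];print('jig centre',m,'rear mid',m-.032*u)
for k in (1,2): print('hole',k,m-.032*u+v*.048*(k-1))
E
```

```text
[[0.4508, 0.2666, 0.07], [0.6044, 0.2541, 0.07], [0.4459, 0.2003, 0.07], [0.5999, 0.1889, 0.07]]
front 0.1542 -4.65
rear 0.1544 -4.25
tray 0.1527 -4.5
L 0.0665 -4.189999999999998
R 0.0654 -3.980000000000004
tray mid far [0.53644647 0.35930273 0.026     ]
jig centre [0.52524703 0.22750705] rear mid [0.52279202 0.19560137]
hole 1 [0.52279202 0.19560137]
hole 2 [0.47493349 0.19928388]
```

Emit:
{"fn": "move_arm", "kwargs": {"moves": [[[-0.006,-0.06,0,-1.4,60],[-0.012,-0.12,0,-2.8,60],[-0.018,-0.18,0,-4.2,60],[-0.024,-0.235,-0.02,-5.4,60],[-0.026,-0.255,-0.07,-5.4,60]]]}}

```text
clock: 3.78
eef_pos: [0.5029, -0.0234, 0.1831]
tool_rot: [0.742, 0.671, 0.003, 0.003]
ft_force: [0.0, 0.3, -0.4]
grip_width: 0.0511
grasp_force: 0.0
```

Emit:
{"fn": "move_arm", "kwargs": {"moves": [[[0,0,-0.03,0,60],[0,0,-0.05,0,60],[0,0,-0.05,0,60],[0,0,-0.05,0,60]]]}}

```text
clock: 4.28
eef_pos: [0.5017, -0.0199, 0.1319]
tool_rot: [0.74, 0.672, 0.001, 0.001]
ft_force: [-1.1, -0.3, 0.1]
grip_width: 0.051
grasp_force: 0.0
```

```bash
python3 - <<'E'
from h import *
o=monitor.get_obs();print(o['clock'],o['eef_pos'],o['tool_rot'],o['grip_width'])
c=snap('wrist','w4.png')
print([(x[0].tolist(),int(x[1]),x[2].tolist()) for x in caps(c,'blue',None,.008,200)])
E
```

```text
4.275 [ 0.50166896 -0.01991277  0.13193363] [7.40191056e-01 6.72396183e-01 5.21571091e-04 5.48938979e-04] 0.05098920669821793
[([310.7, 78.2], 267, [0.5037, 0.0667, 0.008]), ([329.1, 77.8], 300, [0.5144, 0.0659, 0.008]), ([320.1, 348.3], 932, [0.4917, -0.1119, 0.008])]
```

View pics/w4.png

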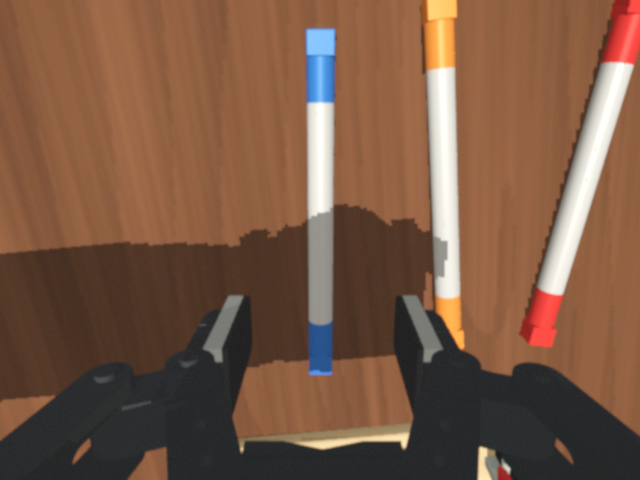

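The blue rod is centred between the fingers: rod column 320, fingers at 245 and 400. Going down to grip.

Emit:
{"fn": "move_arm", "kwargs": {"moves": [[[0,0,-0.06,0,60],[0,0,-0.11,0,60],[0,0,-0.128,0,60],[0,0,-0.128,0,60],[0,0,-0.128,0,0]]]}}

```text
clock: 4.95
eef_pos: [0.5028, -0.0195, 0.0045]
tool_rot: [0.74, 0.673, 0.001, 0.001]
ft_force: [0.0, 0.2, 0.3]
grip_width: 0.0345
grasp_force: 0.0
```

Emit:
{"fn": "move_arm", "kwargs": {"moves": [[[0,0,0,0,0],[0,0,0,0,0],[0,0,0,0,0],[0,0,0.02,0,0],[0,0,0.08,0,0]]]}}

```text
clock: 5.58
eef_pos: [0.4983, -0.0193, 0.0816]
tool_rot: [0.74, 0.673, -0.002, -0.002]
ft_force: [1.1, -0.5, -0.5]
grip_width: 0.0134
grasp_force: 58.8
```

Emit:
{"fn": "move_arm", "kwargs": {"moves": [[[0,0,0.02,0,0],[0,0,0.02,0,0],[0,0,0.02,0,0]]]}}

```text
clock: 5.95
eef_pos: [0.5002, -0.0194, 0.1021]
tool_rot: [0.74, 0.673, -0.0, -0.001]
ft_force: [-0.7, -0.3, -0.7]
grip_width: 0.0134
grasp_force: 58.8
```

```bash
python3 - <<'E'
from h import *
o=monitor.get_obs();print(o['clock'],o['eef_pos'],o['tool_rot'],o['grip_width'],o['grasp_force'])
c=snap('wrist','w5.png')
E
```

```text
5.95 [ 0.50024396 -0.01938712  0.10211004] [ 7.39908180e-01  6.72707505e-01 -4.94782228e-04 -5.03524017e-04] 0.01335163179895178 58.7596195936203
```

View pics/w5.png

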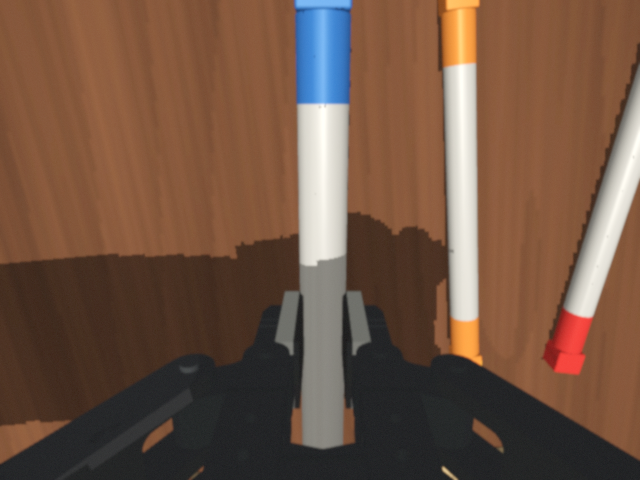

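The blue rod is held straight, with its sleeve edge at row 103. Now checking its height and pitch in the hand.

```bash
cat >> h.py <<'E'
def tri(c1,p1,c2,p2):
    a,b=ray(c1,p1)[0],ray(c2,p2)[0]; A=np.c_[a,-b]; t=np.linalg.lstsq(A,c2['E']-c1['E'],rcond=None)[0]
    P,Q=c1['E']+a*t[0],c2['E']+b*t[1]; return (P+Q)/2,np.linalg.norm(P-Q)
def cap2(col,hues,P,r=45):
    out=[]
    for n in ('scene','side'):
        c=snap(n);q=proj(c,P)[0];HUE['_']=hues
        L=caps(c,'_',(q[0]-r,q[1]-r,q[0]+r,q[1]+r),.1,12); out.append((c,[(x[0].tolist(),int(x[1])) for x in L]))
    return out
E
python3 - <<'E'
from h import *
for n in ('scene','side'):
    c=snap(n); q=proj(c,[[.51,.09,.106],[.49,-.13,.106],[.5,-.019,.106]]); print(n,q.round(1).tolist())
    x0,y0=(q.min(0)-20).astype(int);x1,y1=(q.max(0)+20).astype(int)
    cv2.imwrite('pics/%s6.png'%n,cv2.resize(c['color'][y0:y1,x0:x1,::-1],None,fx=4,fy=4,interpolation=2)); print(x0,y0)
a=cv2.imread('pics/scene6.png');b=cv2.imread('pics/side6.png')
H=max(a.shape[0],b.shape[0]);pad=lambda i:cv2.copyMakeBorder(i,0,H-i.shape[0],0,4,0)
i=np.hstack([pad(a),pad(b)]);print(i.shape,a.shape);cv2.imwrite('pics/p6.png',i[:600,:800] )
E
```

```text
scene [[372.7, 230.8], [286.2, 214.7], [329.2, 222.7]]
266 194
side [[347.8, 270.9], [361.7, 205.9], [355.2, 236.6]]
327 185
(420, 728, 3) (224, 504, 3)
```

View pics/p6.png

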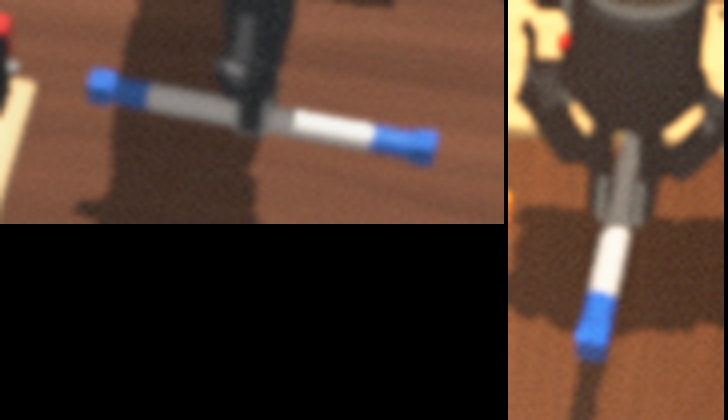

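```bash
python3 - <<'E'
from h import *
c=snap('wrist'); A,E=c['A'],c['E'].copy()
o=monitor.get_obs();tcp=o['eef_pos']
# w4 pose: same attitude, tcp shifted
d=np.array([.50167,-.01991,.13193])-tcp; c['E']=E+d
p=plane(c,[[320.5,29.5],[320.5,374],[320.5,102.5],[320.5,323]],.016);print('w4',p.round(4).tolist(),'mid',(p[0]+p[1])/2,(p[2]+p[3])/2,np.linalg.norm(p[0]-p[1]),np.linalg.norm(p[2]-p[3]))
dd=p[0]-p[1];print(np.degrees(np.arctan2(-dd[0],dd[1])))
c['E']=E
for z in (.110,.114,.118): print(z,plane(c,[[323.5,103.5]],z)[0].round(4))
h=c['color'];print(np.degrees(2*np.arctan2(o['tool_rot'][1],o['tool_rot'][0])))
for n,f,r in (('scene',(372.6,231),(290.5,215.5)),('side',(348,270.8),None)):
    s=snap(n)
    print(n,plane(s,f,.107),plane(s,r,.107) if r else '')
E
```

```text
w4 [[0.511, 0.0908, 0.016], [0.4899, -0.1272, 0.016], [0.5073, 0.0527, 0.016], [0.4937, -0.0878, 0.016]] mid [ 0.50045162 -0.01818325  0.016     ] [ 0.50051341 -0.01754543  0.016     ] 0.21898019355220122 0.14113125958130043
-5.533878220300885
0.11 [0.5075 0.0526 0.11  ]
0.114 [0.5075 0.0526 0.114 ]
0.118 [0.5075 0.0526 0.118 ]
84.5515805114014
scene [[0.51178901 0.0898307  0.107     ]] [[ 0.4919506  -0.11851418  0.107     ]]
side [[0.50963606 0.09057169 0.107     ]]
```

Emit:
{"fn": "move_arm", "kwargs": {"moves": [[[0.0125,0.05,0,1.05,0],[0.0125,0.0844,-0.03,1.05,0],[0.0125,0.0844,-0.06,1.05,0],[0.0125,0.0844,-0.06,1.05,0],[0.0125,0.0844,-0.06,1.05,0]]]}}

```text
clock: 6.88
eef_pos: [0.514, 0.0647, 0.0435]
tool_rot: [0.734, 0.679, 0.0, 0.0]
ft_force: [-0.6, -0.2, -1.6]
grip_width: 0.0134
grasp_force: 58.8
```

```bash
python3 - <<'E'
from h import *
o=monitor.get_obs();print(o['clock'],o['eef_pos'],np.degrees(2*np.arctan2(o['tool_rot'][1],o['tool_rot'][0])),o['ft_force'])
c=snap('wrist','w7.png')
th=np.radians(-4.4);u=np.array([-np.sin(th),np.cos(th),0]);v=np.array([-u[1],u[0],0])
g=np.array([.5228,.1956,.046]);q=lambda P:proj(c,P).round(1).tolist()
print('pred slot1 rear top edges',q([g+v*.006+[0,0,.024],g-v*.006+[0,0,.024]]),'rod end',q([o['eef_pos']+u*.111+[0,0,.012]]))
s=snap('side'); b=caps(s,'blue',None,.046,20);print([(x[0].tolist(),int(x[1])) for x in b], proj(s,o['eef_pos']+u*.104+[0,0,.004]).round(1))
s=snap('scene'); b=caps(s,'blue',None,.046,12);print([(x[0].tolist(),int(x[1])) for x in b], proj(s,o['eef_pos']+u*.104+[0,0,.004]).round(1))
E
```

```text
6.875 [0.51401855 0.0647378  0.04349925] 85.57435277332962 [-0.63948882 -0.23598796 -1.64045114]
pred slot1 rear top edges [[287.0, -176.5], [341.7, -176.5]] rod end [[320.7, -48.8]]
[([339.4, 307.1], 23), ([326.9, 382.8], 2769)] [[338.4 314.8]]
[([460.9, 260.5], 149), ([468.9, 292.9], 55), ([443.7, 290.5], 26), ([455.3, 292.6], 16)] [[401.3 254.8]]
```

View pics/w7.png

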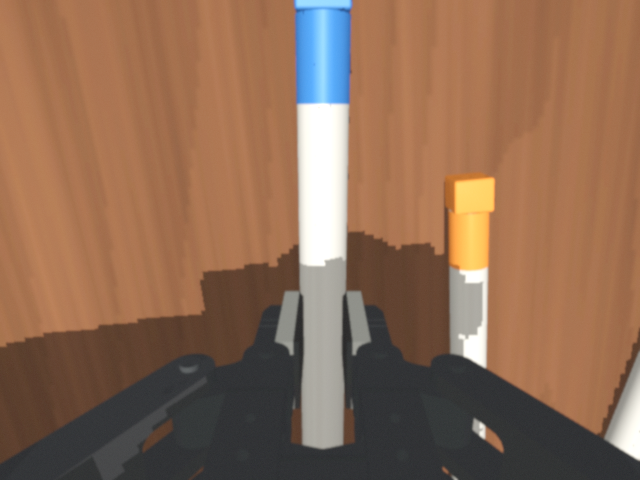

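The jig is out of the wrist's view here and the grip is unchanged, so I'll insert slowly and watch the force.

Emit:
{"fn": "move_arm", "kwargs": {"moves": [[[-0.001,0,-0.001,0,0],[0,0.01,-0.001,0,0],[0.0005,0.02,-0.001,0,0],[0.0015,0.031,-0.001,0,0],[0.0015,0.031,-0.001,0,0]]]}}

```text
clock: 7.65
eef_pos: [0.5152, 0.0972, 0.0419]
tool_rot: [0.733, 0.68, 0.0, 0.0]
ft_force: [-0.8, -0.2, -2.0]
grip_width: 0.0129
grasp_force: 58.8
```

```bash
python3 - <<'E'
from h import *
o=monitor.get_obs();print(o['clock'],o['eef_pos'],o['ft_force'],o['ft_torque'],o['grip_width'])
i=[]
for n in ('scene','side'):
    c=snap(n); q=proj(c,[.523,.196,.05])[0].astype(int); i.append(cv2.resize(c['color'][q[1]-50:q[1]+50,q[0]-50:q[0]+50,::-1],(400,400),interpolation=2))
cv2.imwrite('pics/p8.png',np.hstack(i))
E
```

```text
7.65 [0.51516645 0.09718368 0.04190288] [-0.76677959 -0.22554539 -1.97112101] [-0.03868927 -0.00834958 -0.01519199] 0.012853756666106574
```

View pics/p8.png

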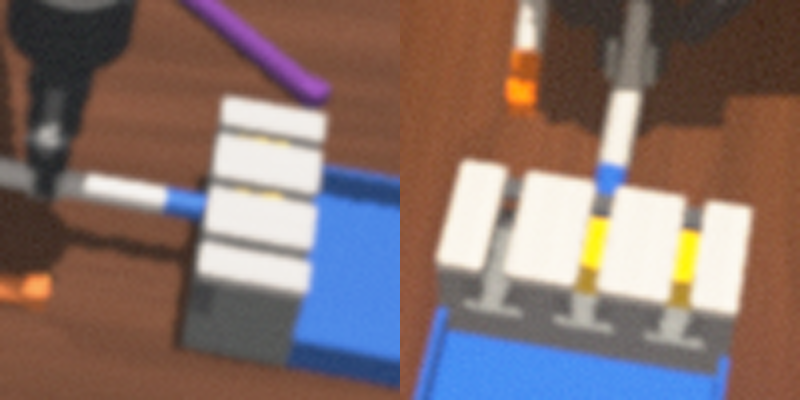

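The rod has entered hole 1 without touching the sides, and no side force shows. Now pushing to a depth of about 67 mm.

Emit:
{"fn": "move_arm", "kwargs": {"moves": [[[0.001,0.012,0,0,0],[0.002,0.024,0,0,0],[0.003,0.036,0,0,0],[0.0035,0.046,0,0,0],[0.004,0.052,0,0,0]]]}}

```text
clock: 8.38
eef_pos: [0.5191, 0.1491, 0.042]
tool_rot: [0.733, 0.68, 0.0, -0.0]
ft_force: [0.2, -0.2, -0.5]
grip_width: 0.0132
grasp_force: 58.7
```

Emit:
{"fn": "move_arm", "kwargs": {"moves": [[[0,0.002,0,0,0],[0,0.003,0,0,0],[0,0.003,0,0,0]]]}}

```text
clock: 8.75
eef_pos: [0.519, 0.1508, 0.0419]
tool_rot: [0.734, 0.679, -0.0, -0.0]
ft_force: [0.5, 0.1, -0.2]
grip_width: 0.0132
grasp_force: 58.7
```

```bash
cat >> h.py <<'E'
def yellow():
    for n in ('scene','side'):
        c=snap(n);h=cv2.cvtColor(c['color'],cv2.COLOR_RGB2HSV)
        m=((h[...,0]>=22)&(h[...,0]<=34)&(h[...,1]>150)&(h[...,2]>90)).astype(np.uint8)
        k,l,s,ce=cv2.connectedComponentsWithStats(m)
        print(n,[(ce[i].round().tolist(),int(s[i,4]),plane(c,ce[i],.02)[0].round(3).tolist()) for i in range(1,k) if s[i,4]>8 and np.linalg.norm(plane(c,ce[i],.02)[0][:2]-[.53,.27])<.14])
E
python3 -c "
from h import *
o=monitor.get_obs();print(o['clock'],o['eef_pos'],o['ft_force'],o['grip_width']);yellow()"
```

```text
8.75 [0.51900519 0.15084971 0.04193497] [ 0.47929655  0.08625185 -0.22435743] 0.013241564507401804
scene [([452.0, 273.0], 42, [0.538, 0.299, 0.02])]
side [([357.0, 338.0], 51, [0.477, 0.206, 0.02]), ([329.0, 373.0], 170, [0.531, 0.296, 0.02])]
```

Insert 1 is in the tray. Retracting, then lining up with hole 2.

Emit:
{"fn": "move_arm", "kwargs": {"moves": [[[-0.0035,-0.045,0,0,0],[-0.0069,-0.09,0,0,0],[-0.0548,-0.086,0,0,0],[-0.0548,-0.086,0,0,0],[-0.0548,-0.086,0,0,0]]]}}

```text
clock: 9.48
eef_pos: [0.465, 0.065, 0.0424]
tool_rot: [0.734, 0.679, 0.001, 0.001]
ft_force: [-0.2, 0.9, -0.5]
grip_width: 0.0134
grasp_force: 58.9
```

Emit:
{"fn": "move_arm", "kwargs": {"moves": [[[0.0005,0.01,0,0,0],[0.0015,0.02,0,0,0],[0.0025,0.032,0,0,0],[0.0025,0.032,0,0,0]]]}}

```text
clock: 9.98
eef_pos: [0.4671, 0.0983, 0.0419]
tool_rot: [0.733, 0.68, 0.0, 0.0]
ft_force: [0.3, 0.3, -1.2]
grip_width: 0.0139
grasp_force: 58.9
```

Emit:
{"fn": "move_arm", "kwargs": {"moves": [[[0.001,0.012,0,0,0],[0.002,0.024,0,0,0],[0.003,0.036,0,0,0],[0.0035,0.046,0,0,0],[0.004,0.054,0,0,0]]]}}

```text
clock: 10.6
eef_pos: [0.4709, 0.1522, 0.042]
tool_rot: [0.734, 0.68, 0.0, -0.0]
ft_force: [0.1, -0.1, -0.8]
grip_width: 0.0135
grasp_force: 58.8
```

Emit:
{"fn": "move_arm", "kwargs": {"moves": [[[0,0.002,0,0,0],[0,0.002,0,0,0],[0,0.002,0,0,0]]]}}

```text
clock: 10.98
eef_pos: [0.4707, 0.1528, 0.0419]
tool_rot: [0.734, 0.679, -0.0, -0.0]
ft_force: [-0.0, 1.2, -1.6]
grip_width: 0.0137
grasp_force: 58.8
```

```bash
python3 -c "
from h import *
o=monitor.get_obs();print(o['clock'],o['eef_pos'],o['ft_force'],o['grip_width']);yellow()"
```

```text
10.975 [0.470696   0.15281434 0.04193842] [-0.0106905   1.20364559 -1.61778133] 0.013669352370598993
scene [([451.0, 260.0], 44, [0.491, 0.299, 0.02]), ([451.0, 273.0], 42, [0.538, 0.299, 0.02])]
side [([329.0, 373.0], 172, [0.531, 0.296, 0.02]), ([351.0, 376.0], 180, [0.483, 0.298, 0.02])]
```

Both inserts are in the tray. Retracting and going up over the rail to look.

Emit:
{"fn": "move_arm", "kwargs": {"moves": [[[-0.0035,-0.045,0,0,0],[-0.0069,-0.09,0,0,0],[-0.0069,-0.11,0.05,0,0],[-0.0069,-0.13,0.108,0,0],[0,-0.16,0.16,0,0]]]}}

```text
clock: 11.7
eef_pos: [0.4704, -0.0077, 0.204]
tool_rot: [0.734, 0.68, 0.0, 0.0]
ft_force: [1.4, -0.6, -0.1]
grip_width: 0.0131
grasp_force: 58.9
```

Emit:
{"fn": "move_arm", "kwargs": {"moves": [[[0.015,-0.04,0.04,0,0],[0.025,-0.1,0.05,0,0],[0.04,-0.16,0.05,0,0],[0.04,-0.22,0.05,0,0],[0.04,-0.24,0.05,0,0]]]}}

```text
clock: 12.32
eef_pos: [0.5101, -0.2505, 0.2513]
tool_rot: [0.735, 0.678, -0.0, -0.0]
ft_force: [-0.6, -0.2, -0.7]
grip_width: 0.0134
grasp_force: 58.9
```

Emit:
{"fn": "move_arm", "kwargs": {"moves": [[[0,0,0,0,0],[0,0,0,0,0]]]}}

```text
clock: 12.58
eef_pos: [0.5107, -0.2458, 0.2519]
tool_rot: [0.733, 0.68, 0.0, -0.0]
ft_force: [-0.2, 0.0, -0.7]
grip_width: 0.0134
grasp_force: 58.9
```

```bash
python3 - <<'E'
from h import *
o=monitor.get_obs();print(o['clock'],o['eef_pos'],o['joint_pos'])
c=snap('wrist','w9.png');
for k in HUE: print(k,[(x[0].tolist(),int(x[1]),x[2].tolist()) for x in caps(c,k,None,.0715,60)])
E
```

```text
12.575 [ 0.5106536  -0.24581631  0.25188728] [-4.48986012e-01  3.69218275e-01  2.36229178e-01  1.43852661e+00
  6.50629957e-04  1.19753060e+00]
red [([473.4, 11.5], 576, [0.6229, -0.1219, 0.0715]), ([453.9, 137.6], 499, [0.6107, -0.2049, 0.0715]), ([354.5, 143.3], 63, [0.5378, -0.2034, 0.0715]), ([368.7, 145.9], 132, [0.5481, -0.2061, 0.0715]), ([273.6, 153.0], 177, [0.4776, -0.206, 0.0715]), ([175.8, 163.0], 338, [0.404, -0.2078, 0.0715]), ([453.6, 274.6], 528, [0.6118, -0.3133, 0.0715]), ([369.7, 282.2], 379, [0.544, -0.3149, 0.0715]), ([283.3, 285.5], 231, [0.4739, -0.3124, 0.0715]), ([200.5, 295.1], 401, [0.4054, -0.3159, 0.0715]), ([619.6, 417.8], 1383, [0.7622, -0.4635, 0.0715])]
orange [([393.0, 20.6], 122, [0.5684, -0.1234, 0.0715])]
blue [([304.7, 54.3], 1482, [0.5065, -0.14, 0.0715]), ([339.7, 54.2], 1557, [0.5308, -0.1418, 0.0715])]
```

View pics/w9.png

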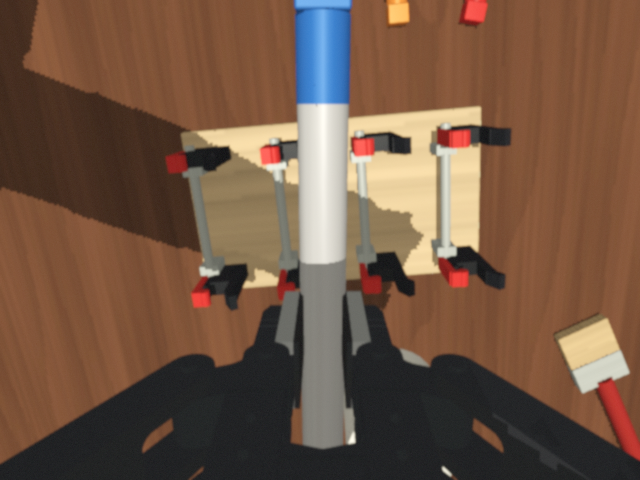

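The rail base corners are at (181,133), (480,107) and (479,270). The red jaws sit on the left (-x) side of each slot, from (176,163) to (454,138).

```bash
python3 - <<'E'
from h import *
c=snap('wrist')
b=plane(c,[[181.5,133],[480,107],[478.5,270.5]],.012);print(b.round(4).tolist())
d=b[1]-b[0];e=b[1]-b[2];print(np.linalg.norm(d),np.degrees(np.arctan2(d[1],d[0])),np.linalg.norm(e),np.degrees(np.arctan2(e[1],e[0]))-90)
r=(b[0]+b[2])/2;print('centre from diag',r)
for th in (np.degrees(np.arctan2(d[1],d[0])),np.degrees(np.arctan2(e[1],e[0]))-90):
    t=np.radians(th);u=np.array([-np.sin(t),np.cos(t)]);v=np.array([-u[1],u[0]])
    print(th,'centre from front edge',(b[0]+b[1])[:2]/2-.075*u)
    R0=r[:2]
    for P in [(454,137.6),(175.8,163),(453.6,274.6),(369.7,282.2),(200.5,295.1)]:
        q=plane(c,P,.0735)[0][:2]-R0; print('   nose rail xy',(q@u).round(4),(q@v).round(4))
s=snap('side')
h=cv2.cvtColor(s['color'],cv2.COLOR_RGB2HSV)
m=((h[...,0]>=10)&(h[...,0]<=28)&(h[...,1]>60)&(h[...,2]>150)).astype(np.uint8);k=np.zeros_like(m);k[160:235,290:410]=1;m&=k
n=max(cv2.findContours(m,0,2)[0],key=cv2.contourArea);print(cv2.contourArea(n)); ap=cv2.approxPolyDP(cv2.convexHull(n),4,True)[:,0];print(ap.tolist(),plane(s,ap,.012).round(4).tolist())
E
```

```text
[[0.3928, -0.1887, 0.012], [0.6501, -0.1864, 0.012], [0.6532, -0.3364, 0.012]]
0.25731536991800014 0.5115012368646895 0.1500502360768603 1.1924507115231364
centre from diag [ 0.52298699 -0.26256487  0.012     ]
0.5115012368646895 centre from front edge [ 0.52209521 -0.26255301]
   nose rail xy 0.0574 -0.0879
   nose rail xy 0.0562 0.1177
   nose rail xy -0.0505 -0.0881
   nose rail xy -0.0515 -0.0207
   nose rail xy -0.0513 0.1172
1.1924507115231364 centre from front edge [ 0.52298647 -0.26253975]
   nose rail xy 0.0563 -0.0886
   nose rail xy 0.0576 0.1171
   nose rail xy -0.0516 -0.0875
   nose rail xy -0.0517 -0.0201
   nose rail xy -0.0499 0.1178
2555.0
[[316, 160], [380, 169], [395, 221], [368, 234], [305, 234], [301, 209]] [[0.6396, -0.4341, 0.012], [0.4405, -0.4137, 0.012], [0.3947, -0.1864, 0.012], [0.466, -0.127, 0.012], [0.6316, -0.1067, 0.012], [0.6553, -0.203, 0.012]]
```

```bash
python3 - <<'E'
from h import *
c=snap('wrist')
t=np.radians(.85);u=np.array([-np.sin(t),np.cos(t)]);v=np.array([-u[1],u[0]]);R0=np.array([.5222,-.2625])
for a,b in (((447,155),(446,240)),((195.5,170),(209,262)),((363,160),(366,245)),((281,172),(287,235))):
    P=plane(c,[a,b],.036)[:,:2]-R0; print('shaft rail y',(P@v).round(4),'x',(P@u).round(4), 'ang', np.degrees(np.arctan2((P@v)[0]-(P@v)[1],(P@u)[0]-(P@u)[1])).round(2))
x=c['color'];i=x[110:310,160:300,::-1];j=x[110:310,340:520,::-1]
cv2.imwrite('pics/w10.png',cv2.resize(np.hstack([i,j]),None,fx=2.45,fy=2.45,interpolation=2))
E
```

```text
shaft rail y [-0.0944 -0.0931] x [ 0.0394 -0.0343] ang -1.02
shaft rail y [0.1143 0.1166] x [ 0.0457 -0.0361] ang -1.62
shaft rail y [-0.0252 -0.0232] x [ 0.0415 -0.0326] ang -1.54
shaft rail y [0.0435 0.0448] x [ 0.0377 -0.0173] ang -1.28
```

View pics/w10.png

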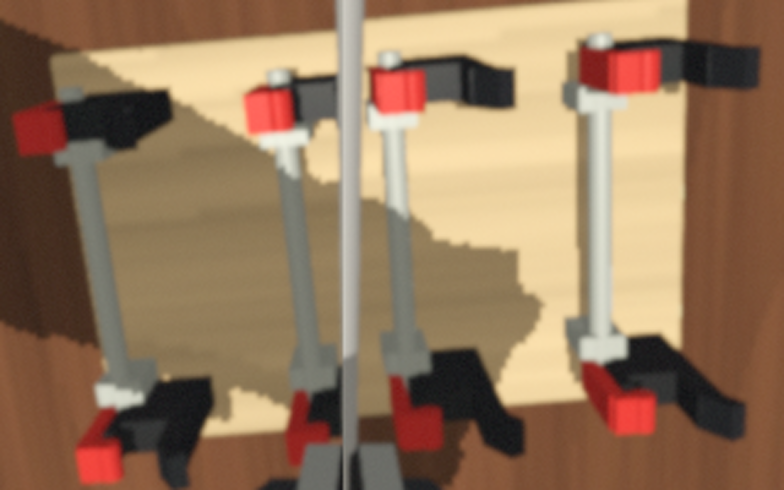

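The crop shows all four clips empty, with the jaws toward -x and the prongs toward +x. The shafts agree with the base estimate to about 1.5 mm. Blue goes into clip2, so I'll hover over it first.

Emit:
{"fn": "move_arm", "kwargs": {"moves": [[[-0.023,-0.017,-0.05,4.9,0],[-0.023,-0.017,-0.1,4.9,0],[-0.023,-0.017,-0.142,4.9,0],[-0.023,-0.017,-0.142,4.9,0],[-0.023,-0.017,-0.142,4.9,0]]]}}

```text
clock: 13.4
eef_pos: [0.489, -0.2641, 0.1117]
tool_rot: [0.704, 0.711, 0.0, 0.001]
ft_force: [-0.3, -0.6, -0.5]
grip_width: 0.0131
grasp_force: 59.0
```

```bash
python3 - <<'E'
from h import *
o=monitor.get_obs();print(o['clock'],o['eef_pos'],np.degrees(2*np.arctan2(o['tool_rot'][1],o['tool_rot'][0])),o['ft_force'])
c=snap('wrist')
t=np.radians(.5);u=np.array([-np.sin(t),np.cos(t),0]);v=np.array([-u[1],u[0],0]);R0=np.array([.523,-.2625,0])
L=caps(c,'red',None,.0735,60)
for x in L: q=x[2]-R0; print(x[0],int(x[1]),'rail',(q@u).round(4),(q@v).round(4))
h=cv2.cvtColor(c['color'],cv2.COLOR_RGB2HSV)
# rod edges at rows (bright shaft) and dark prong run to the right of it
for r in range(120,260,20):
    g=c['color'][r].astype(int).sum(1); print(r,[int(a) for a in g[200:460:8]])
E
```

```text
13.4 [ 0.48904867 -0.26410104  0.11173971] 90.55189264066985 [-0.26381721 -0.57992482 -0.45357132]
[290.  138.8] 228 rail 0.057 0.047
[447.8 140.3] 1507 rail 0.0564 -0.018
[602.2 140.5] 2236 rail 0.0565 -0.0817
[119.1 142. ] 1120 rail 0.0557 0.1175
[149.  356.8] 864 rail -0.0457 0.117
[417.6 346.7] 587 rail -0.0401 -0.0119
[563.2 359.6] 1976 rail -0.0472 -0.0826
120 [602, 604, 603, 625, 625, 625, 626, 626, 627, 626, 625, 575, 552, 603, 649, 717, 669, 608, 520, 609, 610, 613, 610, 613, 614, 612, 611, 611, 318, 582, 572, 566, 569]
140 [64, 67, 66, 344, 373, 604, 603, 604, 603, 472, 447, 436, 426, 600, 648, 711, 667, 609, 510, 104, 126, 320, 604, 604, 604, 603, 603, 342, 184, 183, 359, 394, 392]
160 [344, 348, 377, 556, 582, 608, 609, 608, 604, 605, 691, 689, 678, 597, 647, 699, 663, 610, 508, 295, 245, 447, 576, 575, 576, 576, 446, 349, 659, 655, 642, 639, 577]
180 [338, 339, 343, 339, 339, 343, 361, 605, 605, 606, 609, 542, 594, 596, 648, 693, 661, 605, 500, 610, 612, 612, 613, 615, 614, 613, 613, 449, 469, 644, 609, 614, 611]
200 [352, 350, 356, 349, 352, 348, 349, 347, 354, 353, 362, 528, 602, 594, 645, 682, 658, 603, 499, 616, 616, 616, 617, 616, 615, 585, 587, 334, 523, 606, 589, 588, 589]
220 [335, 339, 339, 340, 339, 340, 337, 333, 334, 336, 330, 326, 345, 588, 646, 675, 654, 603, 485, 334, 332, 462, 590, 589, 592, 591, 591, 331, 560, 579, 588, 590, 591]
240 [357, 355, 353, 357, 361, 358, 356, 358, 354, 357, 358, 336, 347, 582, 642, 669, 653, 604, 470, 361, 355, 355, 352, 355, 367, 593, 593, 353, 591, 557, 612, 611, 611]
```

Emit:
{"fn": "move_arm", "kwargs": {"moves": [[[-0.001,0.001,-0.015,0,0],[-0.001,0.001,-0.023,0,0],[-0.001,0.001,-0.028,0,0],[-0.001,0.001,-0.03,0,0],[-0.001,0.001,-0.03,0,0]]]}}

```text
clock: 14.08
eef_pos: [0.4868, -0.2631, 0.0798]
tool_rot: [0.704, 0.71, -0.0, -0.0]
ft_force: [-0.0, 0.5, -0.0]
grip_width: 0.0134
grasp_force: 59.0
```

Emit:
{"fn": "move_arm", "kwargs": {"moves": [[[0,0,-0.003,0,0],[0,0,-0.006,0,0],[0,0,-0.008,0,0],[0,0,-0.008,0,0]]]}}

```text
clock: 14.58
eef_pos: [0.4877, -0.2635, 0.0744]
tool_rot: [0.704, 0.71, 0.001, 0.002]
ft_force: [-2.7, 1.6, 12.9]
grip_width: 0.0138
grasp_force: 60.4
```

Emit:
{"fn": "move_arm", "kwargs": {"moves": [[[0,0,-0.003,0,0],[0,0,-0.005,0,0],[0,0,-0.005,0,0]]]}}

```text
clock: 14.95
eef_pos: [0.4873, -0.2637, 0.068]
tool_rot: [0.704, 0.71, -0.0, 0.001]
ft_force: [-0.8, -0.6, 3.9]
grip_width: 0.0134
grasp_force: 59.6
```

```bash
python3 - <<'E'
from h import *
o=monitor.get_obs();print(o['clock'],o['eef_pos'],o['ft_force'],o['ft_torque'],o['tool_rot'])
E
```

```text
14.95 [ 0.48726902 -0.26371417  0.06802716] [-0.79939817 -0.59569055  3.85891891] [-0.15601796  0.21484509  0.03918612] [ 7.04049141e-01  7.10150327e-01 -3.35590215e-05  1.14871360e-03]
```

Emit:
{"fn": "move_arm", "kwargs": {"moves": [[[0,0,-0.004,0,0],[0,0,-0.007,0,0],[0,0,-0.009,0,0],[0,0,-0.009,0,0]]]}}

```text
clock: 15.45
eef_pos: [0.4867, -0.2628, 0.0587]
tool_rot: [0.704, 0.71, 0.0, -0.0]
ft_force: [-1.9, 1.1, 8.6]
grip_width: 0.0135
grasp_force: 60.0
```

Emit:
{"fn": "move_arm", "kwargs": {"moves": [[[0,0,-0.001,0,0],[0,0,-0.002,0,0],[0,0,-0.002,0,0]]]}}

```text
clock: 15.82
eef_pos: [0.4867, -0.2629, 0.0586]
tool_rot: [0.704, 0.71, 0.0, 0.0]
ft_force: [-5.0, 2.2, 19.1]
grip_width: 0.0132
grasp_force: 61.0
```

Emit:
{"fn": "move_arm", "kwargs": {"moves": [[[0,0,0.001,0,35],[0,0,0.001,0,35],[0,0,0.001,0,35],[0,0,0.02,0,35],[0,0,0.07,0,35]]]}}

```text
clock: 16.45
eef_pos: [0.4844, -0.2617, 0.1232]
tool_rot: [0.704, 0.71, -0.001, -0.004]
ft_force: [0.5, -0.3, 0.6]
grip_width: 0.0298
grasp_force: 0.0
```

Emit:
{"fn": "move_arm", "kwargs": {"moves": [[[0,0.05,0.03,0,60],[0.01,0.11,0.04,0,60],[0.025,0.17,0.04,0,60],[0.045,0.22,0.04,0,60],[0.06,0.24,0.04,0,60]]]}}

```text
clock: 17.08
eef_pos: [0.547, -0.0201, 0.1655]
tool_rot: [0.703, 0.711, -0.0, -0.0]
ft_force: [0.7, -0.5, 0.1]
grip_width: 0.0512
grasp_force: 0.0
```

Emit:
{"fn": "move_arm", "kwargs": {"moves": [[[0.03,0.01,0,0,60],[0.035,0.02,0,0,60],[0.035,0.02,0,0,60]]]}}

```text
clock: 17.45
eef_pos: [0.5811, -0.0025, 0.1651]
tool_rot: [0.704, 0.711, -0.001, -0.001]
ft_force: [0.1, 0.4, -0.5]
grip_width: 0.0512
grasp_force: 0.0
```

```bash
cat >> h.py <<'E'
def rodfit(c,col,box,z=.008):
    """ends of rod: coloured pixels -> min area rect -> centre and yaw from +y on plane z"""
    h=cv2.cvtColor(c['color'],cv2.COLOR_RGB2HSV);m=np.zeros(h.shape[:2],np.uint8)
    for a,b in HUE[col]: m|=((h[...,0]>=a)&(h[...,0]<=b)&(h[...,1]>140)&(h[...,2]>50)).astype(np.uint8)
    k=np.zeros_like(m);x0,y0,x1,y1=box;k[y0:y1,x0:x1]=1;m&=k
    n,l,s,ce=cv2.connectedComponentsWithStats(m); keep=[i for i in range(1,n) if s[i,4]>60]
    p=np.concatenate([np.argwhere(l==i)[:,::-1] for i in keep]).astype(np.float32)
    P=plane(c,p,z)[:,:2].astype(np.float32)*1000
    (cx,cy),(w,hh),a=cv2.minAreaRect(P); d=cv2.boxPoints(((cx,cy),(w,hh),a)); e=d[1]-d[0];f=d[2]-d[1];e=e if np.linalg.norm(e)>np.linalg.norm(f) else f
    if e[1]<0:e=-e
    return cx/1000,cy/1000,sorted((w,hh)),np.degrees(np.arctan2(-e[0],e[1])),len(keep)
E
python3 - <<'E'
from h import *
o=monitor.get_obs();print(o['clock'],o['eef_pos'],np.degrees(2*np.arctan2(o['tool_rot'][1],o['tool_rot'][0])),o['grip_width'])
c=snap('wrist')
for k in HUE: print(k,[(x[0].tolist(),int(x[1]),x[2].tolist()) for x in caps(c,k,None,.008,100)])
for k in ('orange','red'): print(k,rodfit(c,k,(0,0,640,430),.010))
P={n:snap(n) for n in ('scene','side')}
ctr=np.array([.4867,-.2624,.062]);t=np.radians(.5);u=np.array([-np.sin(t),np.cos(t),0])
for n,s in P.items():
    print(n,'blue blobs',[(x[0].tolist(),int(x[1])) for x in caps(s,'blue',(270,150,440,260),.062,8)],'pred sleeve mid',proj(s,[ctr+u*.0905,ctr-u*.0905]).round(1).tolist())
E
```

```text
17.45 [ 0.58108341 -0.00252462  0.16508567] 90.55379831969155 0.051166284375884455
red [([471.2, 92.4], 466, [0.6784, 0.0777, 0.008]), ([488.7, 104.4], 121, [0.691, 0.0702, 0.008]), ([391.3, 345.9], 106, [0.6363, -0.1128, 0.008])]
orange [([321.9, 329.5], 814, [0.5815, -0.0989, 0.008])]
blue []
orange (0.5796116943359375, -0.008236846923828124, [17.844289779663086, 226.17996215820312], np.float32(0.9507955), 2)
red (0.6643450927734375, -0.013193458557128905, [20.83139419555664, 225.146484375], np.float32(-12.572647), 2)
scene blue blobs [] pred sleeve mid [[271.0, 224.4], [203.7, 216.6]]
side blue blobs [([362.3, 207.8], 15)] pred sleeve mid [[362.7, 208.1], [365.1, 166.6]]
```

The blue rod is in its clip, and its front sleeve matches the prediction. Next, orange.

Emit:
{"fn": "move_arm", "kwargs": {"moves": [[[-0.001,-0.005,-0.06,0.4,60],[-0.001,-0.005,-0.11,0.4,60],[-0.001,-0.005,-0.145,0.4,60],[-0.001,-0.005,-0.161,0.4,60],[-0.001,-0.005,-0.161,0.4,60]]]}}

```text
clock: 18.23
eef_pos: [0.5799, -0.0085, 0.0045]
tool_rot: [0.702, 0.712, -0.001, -0.001]
ft_force: [-1.0, 0.5, 0.9]
grip_width: 0.0517
grasp_force: 0.0
```

Emit:
{"fn": "move_arm", "kwargs": {"moves": [[[0,0,0,0,0],[0,0,0,0,0],[0,0,0,0,0],[0,0,0,0,0],[0,0,0.03,0,0]]]}}

```text
clock: 18.85
eef_pos: [0.5789, -0.0079, 0.0338]
tool_rot: [0.701, 0.713, -0.001, -0.002]
ft_force: [0.4, -0.5, -1.6]
grip_width: 0.0132
grasp_force: 58.8
```

Emit:
{"fn": "move_arm", "kwargs": {"moves": [[[0,0,0.06,0,0],[0,0,0.1,0,0],[0,0,0.1,0,0],[0,0,0.1,0,0]]]}}

```text
clock: 19.35
eef_pos: [0.5803, -0.008, 0.1346]
tool_rot: [0.701, 0.713, -0.0, -0.0]
ft_force: [0.0, 0.2, -1.7]
grip_width: 0.0129
grasp_force: 58.8
```

```bash
python3 - <<'E'
from h import *
o=monitor.get_obs();print(o['clock'],o['eef_pos'],np.degrees(2*np.arctan2(o['tool_rot'][1],o['tool_rot'][0])),o['grip_width'])
c=snap('wrist'); h=cv2.cvtColor(c['color'],cv2.COLOR_RGB2HSV)
for name,lo,hi in (('orange',8,18),):
    m=(h[...,0]>=lo)&(h[...,0]<=hi)&(h[...,1]>190)
    col=m[:200,310:336].mean(1); r=np.where(col>.6)[0]; print('sleeve rows',r.min(),r.max()); 
    P=plane(c,[323.5,r.max()+.5],o['eef_pos'][2]+.012)[0]; print(P, 'along from tcp',np.linalg.norm((P-o['eef_pos'])[:2]), 'lateral', P-o['eef_pos'])
# rod left/right edges at two rows
g=c['color'].astype(int)
for r in (60,150,230):
    e=np.abs(np.diff(cv2.GaussianBlur(c['color'][r:r+1].astype(np.float32).sum(2),(5,1),0)[0])); s=e[270:380]; i=np.argsort(s)[-6:]+270; print(r,sorted(i.tolist()))
E
```

```text
19.35 [ 0.58027865 -0.00798758  0.13460754] 90.90539541856776 0.012857963981377582Traceback (most recent call last):
  File "<stdin>", line 6, in <module>
    return umr_minimum(a, axis, None, out, keepdims, initial, where)
ValueError: zero-size array to reduction operation minimum which has no identity
```

```bash
python3 - <<'E'
from h import *
o=monitor.get_obs()
c=snap('wrist'); h=cv2.cvtColor(c['color'],cv2.COLOR_RGB2HSV)
print(h[0:260:12,323].tolist())
s=h[:220,323,1].astype(int); r=np.where(s>100)[0]; r=r[r<200]
b=r.max(); P=plane(c,[323.5,b+.5],o['eef_pos'][2]+.012)[0]; print(b,P-o['eef_pos'])
E
```

```text
[[23, 110, 255], [23, 116, 255], [23, 114, 255], [23, 114, 255], [23, 114, 255], [23, 114, 255], [23, 116, 255], [23, 117, 255], [23, 118, 255], [0, 0, 255], [0, 0, 255], [0, 0, 255], [0, 0, 255], [0, 0, 255], [0, 0, 255], [30, 1, 255], [30, 2, 255], [30, 4, 255], [30, 6, 255], [30, 8, 255], [27, 10, 255], [25, 11, 255]]
100 [-0.00053373  0.07319732  0.012     ]
```

Emit:
{"fn": "move_arm", "kwargs": {"moves": [[[-0.005,-0.06,0,-0.4,0],[-0.01,-0.12,0,-0.4,0],[-0.016,-0.18,0,-0.4,0],[-0.022,-0.235,0,-0.4,0],[-0.0236,-0.2555,-0.01,-0.4,0]]]}}

```text
clock: 20.08
eef_pos: [0.5561, -0.2667, 0.1236]
tool_rot: [0.705, 0.709, -0.0, -0.0]
ft_force: [-0.0, 0.3, -1.0]
grip_width: 0.0133
grasp_force: 58.8
```

Emit:
{"fn": "move_arm", "kwargs": {"moves": [[[0,0,-0.02,0,0],[0,0,-0.035,0,0],[0,0,-0.043,0,0],[0,0,-0.043,0,0],[0,0,-0.043,0,0]]]}}

```text
clock: 20.7
eef_pos: [0.5577, -0.2632, 0.0826]
tool_rot: [0.704, 0.71, 0.0, 0.0]
ft_force: [0.3, 0.2, -1.0]
grip_width: 0.013
grasp_force: 58.7
```

Emit:
{"fn": "move_arm", "kwargs": {"moves": [[[-0.0005,0,-0.004,0,0],[-0.0005,0,-0.008,0,0],[-0.0005,0,-0.012,0,0],[-0.0005,0,-0.015,0,0],[-0.0005,0,-0.015,0,0]]]}}

```text
clock: 21.32
eef_pos: [0.5572, -0.264, 0.0678]
tool_rot: [0.704, 0.71, 0.0, 0.001]
ft_force: [0.4, -0.5, 2.3]
grip_width: 0.0132
grasp_force: 59.1
```

Emit:
{"fn": "move_arm", "kwargs": {"moves": [[[0,0,-0.004,0,0],[0,0,-0.008,0,0],[0,0,-0.01,0,0],[0,0,-0.011,0,0],[0,0,-0.011,0,0]]]}}

```text
clock: 21.95
eef_pos: [0.557, -0.2636, 0.0607]
tool_rot: [0.704, 0.71, 0.0, 0.001]
ft_force: [-9.2, 4.7, 26.7]
grip_width: 0.0129
grasp_force: 61.4
```

Emit:
{"fn": "move_arm", "kwargs": {"moves": [[[-0.001,0,0.001,0,0],[-0.002,0,0.001,0,0],[-0.002,0,0,0,0],[-0.002,0,0,0,0]]]}}

```text
clock: 22.45
eef_pos: [0.5569, -0.2636, 0.0607]
tool_rot: [0.704, 0.71, 0.002, 0.003]
ft_force: [-4.9, 5.2, 24.3]
grip_width: 0.0131
grasp_force: 61.1
```

```bash
python3 - <<'E'
from h import *
o=monitor.get_obs();print(o['clock'],o['eef_pos'],o['ft_force'],o['ft_torque'],o['tool_rot'],o['grip_width'])
for n in ('side','scene'):
    s=snap(n);h=cv2.cvtColor(s['color'],cv2.COLOR_RGB2HSV)
    for nm,ctr,hu in (('blue',[.4867,-.2624,.062],(100,125)),('orange',[.557,-.262,.064],(8,24))):
        u=np.array([-.0087,1,0]);ctr=np.array(ctr)
        for sg in (1,-1):
            q=proj(s,ctr+sg*u*.091)[0]; x,y=q.astype(int); w=h[y-12:y+13,x-12:x+13].astype(int)
            m=(w[...,0]>=hu[0])&(w[...,0]<=hu[1])&(w[...,1]>110)&(w[...,2]>70)
            p=np.argwhere(m); print(n,nm,sg,q.round(1),len(p),(p.mean(0)[::-1]+[x-12,y-12]).round(1) if len(p) else '')
E
```

```text
22.45 [ 0.55687501 -0.26359978  0.06072162] [-4.9193333   5.17023251 24.30453464] [ 0.78145169  0.90529802 -0.08094717] [0.70378585 0.71040489 0.00175197 0.00270334] 0.013054242917765583
side blue 1 [362.7 208.2] 76 [362.  208.4]
side blue -1 [365.1 166.5] 36 [364.8 165.1]
side orange 1 [336.2 205.5] 344 [335.6 205.1]
side orange -1 [341.  164.2] 51 [339.  171.6]
scene blue 1 [271.2 224.4] 83 [273.1 223.8]
scene blue -1 [203.5 216.5] 74 [204.  216.1]
scene orange 1 [265.2 242.8] 324 [270.1 243.3]
scene orange -1 [195.1 234.3] 581 [194.2 233.8]
```

Emit:
{"fn": "move_arm", "kwargs": {"moves": [[[0,0,0.003,0,35],[0.001,0,0.003,0,35],[0.001,0,0.003,0,35],[0.001,0,0.02,0,35],[0.001,0,0.04,0,0]]]}}

```text
clock: 23.18
eef_pos: [0.5554, -0.2634, 0.0963]
tool_rot: [0.704, 0.71, -0.0, -0.001]
ft_force: [0.5, -0.1, -0.7]
grip_width: 0.0129
grasp_force: 0.0
```

Emit:
{"fn": "move_arm", "kwargs": {"moves": [[[0,0.02,0,0,0],[0,0.035,0,0,0],[0,0.035,-0.008,0,0],[0,0.035,-0.016,0,0],[0,0.035,-0.016,0,0]]]}}

```text
clock: 23.8
eef_pos: [0.5546, -0.2283, 0.0782]
tool_rot: [0.704, 0.71, -0.001, -0.001]
ft_force: [0.7, -0.1, -0.4]
grip_width: -0.0001
grasp_force: 0.0
```

```bash
python3 - <<'E'
from h import *
o=monitor.get_obs();print(o['clock'],o['eef_pos'],o['ft_force'],o['grip_width'],np.degrees(2*np.arctan2(o['tool_rot'][1],o['tool_rot'][0])))
E
```

```text
23.8 [ 0.55457348 -0.22831328  0.07815407] [ 0.68253775 -0.07871619 -0.36720073] -8.05441917022323e-05 90.48607826249706
```

Emit:
{"fn": "move_arm", "kwargs": {"moves": [[[0.002,0,-0.003,0,0],[0.002,0,-0.006,0,0],[0.002,0,-0.006,0,0],[0.002,0,-0.006,0,0]]]}}

```text
clock: 24.3
eef_pos: [0.5577, -0.2286, 0.074]
tool_rot: [0.704, 0.71, 0.0, 0.0]
ft_force: [0.6, 0.0, -0.3]
grip_width: 0.0001
grasp_force: 0.0
```

Emit:
{"fn": "move_arm", "kwargs": {"moves": [[[0,0,-0.002,0,0],[0,0,-0.004,0,0],[0,0,-0.004,0,0]]]}}

```text
clock: 24.68
eef_pos: [0.5578, -0.2285, 0.0701]
tool_rot: [0.704, 0.71, 0.0, 0.0]
ft_force: [-0.7, -0.9, 1.1]
grip_width: -0.0
grasp_force: 0.3
```

Emit:
{"fn": "move_arm", "kwargs": {"moves": [[[0,0,0.012,0,0],[0,-0.04,0.012,0,0],[0,-0.07,0.012,0,0],[0,-0.07,0.006,0,0],[0,-0.07,0.003,0,0]]]}}

```text
clock: 25.3
eef_pos: [0.5573, -0.2981, 0.0727]
tool_rot: [0.704, 0.71, 0.0, -0.001]
ft_force: [-0.1, -0.0, -0.4]
grip_width: -0.0003
grasp_force: 0.0
```

Emit:
{"fn": "move_arm", "kwargs": {"moves": [[[0,0,-0.002,0,0],[0,0,-0.004,0,0],[0,0,-0.004,0,0]]]}}

```text
clock: 25.68
eef_pos: [0.5585, -0.2976, 0.0699]
tool_rot: [0.704, 0.711, 0.001, 0.0]
ft_force: [-0.5, 2.4, 4.8]
grip_width: 0.0001
grasp_force: 2.0
```

The orange rod contacts at 70 mm near both forks, so it's level and home. Now red.

Emit:
{"fn": "move_arm", "kwargs": {"moves": [[[0,0,0.06,0,20],[0.02,0.05,0.095,-4,60],[0.04,0.105,0.095,-8,60],[0.06,0.16,0.095,-12,60],[0.08,0.215,0.095,-12,60]]]}}

```text
clock: 26.3
eef_pos: [0.638, -0.0815, 0.1641]
tool_rot: [0.774, 0.633, -0.0, 0.0]
ft_force: [-0.2, 0.1, 0.1]
grip_width: 0.0512
grasp_force: 0.0
```

Emit:
{"fn": "move_arm", "kwargs": {"moves": [[[0.015,0.05,0,0,60],[0.027,0.0725,0,0,60],[0.027,0.0725,0,0,60],[0.027,0.0725,0,0,60]]]}}

```text
clock: 26.8
eef_pos: [0.6642, -0.0114, 0.1636]
tool_rot: [0.774, 0.633, -0.001, -0.0]
ft_force: [-0.0, 0.0, 1.4]
grip_width: 0.0511
grasp_force: 0.0
```

```bash
python3 - <<'E'
from h import *
o=monitor.get_obs();print(o['clock'],o['eef_pos'],np.degrees(2*np.arctan2(o['tool_rot'][1],o['tool_rot'][0])),o['grip_width'])
c=snap('wrist')
print([(x[0].tolist(),int(x[1]),x[2].tolist()) for x in caps(c,'red',None,.008,100)])
for z in (.01,.014): print(rodfit(c,'red',(200,0,450,420),z))
E
```

```text
26.8 [ 0.66420147 -0.01138937  0.16364348] 78.50384670580237 0.051066398032966406
[([314.9, 83.3], 110, [0.6767, 0.0726, 0.008]), ([335.7, 84.5], 143, [0.6899, 0.0692, 0.008]), ([321.1, 328.5], 914, [0.6446, -0.1042, 0.008])]
(0.66459130859375, -0.01358514404296875, [17.58757781982422, 224.4559783935547], np.float32(-12.343114), 3)
(0.6647916259765625, -0.012597213745117188, [17.35049057006836, 221.42984008789062], np.float32(-12.343092), 3)
```

Emit:
{"fn": "move_arm", "kwargs": {"moves": [[[0.0005,-0.001,-0.06,-0.7,60],[0.0005,-0.001,-0.11,-0.7,60],[0.0005,-0.001,-0.145,-0.7,60],[0.0005,-0.001,-0.16,-0.7,60],[0.0005,-0.001,-0.16,-0.7,60]]]}}

```text
clock: 27.48
eef_pos: [0.6645, -0.013, 0.0034]
tool_rot: [0.779, 0.627, -0.001, -0.0]
ft_force: [1.0, 0.1, 0.2]
grip_width: 0.0511
grasp_force: 0.0
```

Emit:
{"fn": "move_arm", "kwargs": {"moves": [[[0,0,0,0,0],[0,0,0,0,0],[0,0,0,0,0],[0,0,0,0,0],[0,0,0.03,0,0]]]}}

```text
clock: 28.1
eef_pos: [0.663, -0.0119, 0.0321]
tool_rot: [0.778, 0.628, -0.002, -0.002]
ft_force: [0.2, -0.3, -0.5]
grip_width: 0.0131
grasp_force: 58.7
```

Emit:
{"fn": "move_arm", "kwargs": {"moves": [[[0,0,0.06,0,0],[0,0,0.1,0,0],[0,0,0.1,0,0],[0,0,0.1,0,0]]]}}

```text
clock: 28.6
eef_pos: [0.6646, -0.0119, 0.1333]
tool_rot: [0.778, 0.628, -0.0, -0.0]
ft_force: [-0.1, -0.2, -1.0]
grip_width: 0.013
grasp_force: 58.8
```

```bash
python3 - <<'E'
from h import *
o=monitor.get_obs();print(o['clock'],o['eef_pos'],np.degrees(2*np.arctan2(o['tool_rot'][1],o['tool_rot'][0])),o['grip_width'])
c=snap('wrist'); h=cv2.cvtColor(c['color'],cv2.COLOR_RGB2HSV)
s=h[:220,323,1].astype(int); r=np.where(s>100)[0]; r=r[r<200]
b=r.max(); P=plane(c,[323.5,b+.5],o['eef_pos'][2]+.012)[0]; print(b,P-o['eef_pos'],np.linalg.norm((P-o['eef_pos'])[:2]))
E
```

```text
28.6 [ 0.66458531 -0.01191463  0.1332939 ] 77.81005382293266 0.013027761116397061
108 [0.01592521 0.06926915 0.012     ] 0.07107620614089072
```

Emit:
{"fn": "move_arm", "kwargs": {"moves": [[[-0.008,-0.06,0,4,0],[-0.016,-0.12,0,8,0],[-0.024,-0.18,0,12.7,0],[-0.034,-0.235,0,12.7,0],[-0.0376,-0.249,-0.008,12.7,0]]]}}

```text
clock: 29.28
eef_pos: [0.6256, -0.2648, 0.1239]
tool_rot: [0.706, 0.708, -0.001, -0.001]
ft_force: [-0.0, 0.7, -0.2]
grip_width: 0.0131
grasp_force: 58.8
```

Emit:
{"fn": "move_arm", "kwargs": {"moves": [[[0,0,-0.02,0,0],[0,0,-0.035,0,0],[0,0,-0.042,0,0],[0,0,-0.042,0,0],[0,0,-0.042,0,0]]]}}

```text
clock: 29.9
eef_pos: [0.6282, -0.2607, 0.0847]
tool_rot: [0.704, 0.71, 0.0, 0.001]
ft_force: [0.1, -0.0, -1.3]
grip_width: 0.0132
grasp_force: 58.8
```

Emit:
{"fn": "move_arm", "kwargs": {"moves": [[[-0.001,0,-0.005,0,0],[-0.001,0,-0.009,0,0],[-0.001,0,-0.013,0,0],[-0.001,0,-0.017,0,0],[-0.001,0,-0.017,0,0]]]}}

```text
clock: 30.52
eef_pos: [0.6272, -0.2616, 0.0684]
tool_rot: [0.704, 0.71, 0.0, 0.001]
ft_force: [-0.0, -0.9, 3.0]
grip_width: 0.0129
grasp_force: 59.2
```

Emit:
{"fn": "move_arm", "kwargs": {"moves": [[[0,0,-0.004,0,0],[0,0,-0.007,0,0],[0,0,-0.009,0,0],[0,0,-0.01,0,0],[0,0,-0.01,0,0]]]}}

```text
clock: 31.15
eef_pos: [0.6267, -0.261, 0.0601]
tool_rot: [0.704, 0.71, 0.0, 0.001]
ft_force: [-5.4, 1.5, 16.5]
grip_width: 0.013
grasp_force: 60.5
```

Emit:
{"fn": "move_arm", "kwargs": {"moves": [[[0,0,0.002,0,35],[0,0,0.002,0,35],[0,0,0.002,0,35],[0,0,0.02,0,35],[0,0,0.035,0,0]]]}}

```text
clock: 31.78
eef_pos: [0.627, -0.2612, 0.0934]
tool_rot: [0.704, 0.71, 0.0, 0.0]
ft_force: [0.4, 0.7, -0.3]
grip_width: 0.0135
grasp_force: 0.0
```

Emit:
{"fn": "move_arm", "kwargs": {"moves": [[[0,0.02,0,0,0],[0,0.035,0,0,0],[0,0.035,-0.01,0,0],[0,0.035,-0.019,0,0],[0,0.035,-0.019,0,0]]]}}

```text
clock: 32.4
eef_pos: [0.6255, -0.2259, 0.071]
tool_rot: [0.704, 0.71, -0.001, -0.001]
ft_force: [0.2, -0.6, 0.0]
grip_width: -0.0001
grasp_force: 0.0
```

Emit:
{"fn": "move_arm", "kwargs": {"moves": [[[0.001,0,-0.002,0,0],[0.001,0,-0.004,0,0],[0.001,0,-0.004,0,0]]]}}

```text
clock: 32.78
eef_pos: [0.6283, -0.2265, 0.07]
tool_rot: [0.704, 0.71, 0.0, 0.001]
ft_force: [0.7, 0.1, 4.0]
grip_width: -0.0
grasp_force: 1.8
```

Emit:
{"fn": "move_arm", "kwargs": {"moves": [[[0,0,0.012,0,0],[0,-0.04,0.012,0,0],[0,-0.07,0.012,0,0],[0,-0.07,0.004,0,0],[0,-0.07,0,0,0]]]}}

```text
clock: 33.4
eef_pos: [0.6278, -0.2965, 0.0697]
tool_rot: [0.704, 0.71, -0.0, 0.001]
ft_force: [-0.6, -1.2, 11.7]
grip_width: 0.0002
grasp_force: 5.9
```

Emit:
{"fn": "move_arm", "kwargs": {"moves": [[[0,0,-0.001,0,0],[0,0,-0.001,0,0]]]}}

```text
clock: 33.65
eef_pos: [0.6286, -0.2964, 0.0699]
tool_rot: [0.704, 0.71, -0.0, 0.002]
ft_force: [0.0, -3.5, 5.2]
grip_width: 0.0001
grasp_force: 2.7
```

Red is home at both forks. Same check on blue.

Emit:
{"fn": "move_arm", "kwargs": {"moves": [[[0,0,0.05,0,0],[-0.05,0,0.06,0,0],[-0.1,0,0.06,0,0],[-0.141,0,0.06,0,0],[-0.141,0,0.03,0,0]]]}}

```text
clock: 34.28
eef_pos: [0.4855, -0.2957, 0.1004]
tool_rot: [0.704, 0.71, 0.0, 0.002]
ft_force: [1.4, -0.1, -0.5]
grip_width: 0.0002
grasp_force: 0.0
```

Emit:
{"fn": "move_arm", "kwargs": {"moves": [[[0,0,-0.015,0,0],[0,0,-0.022,0,0],[0,0,-0.027,0,0],[0,0,-0.029,0,0],[0,0,-0.029,0,0]]]}}

```text
clock: 34.9
eef_pos: [0.4876, -0.2959, 0.07]
tool_rot: [0.704, 0.71, 0.001, 0.001]
ft_force: [-0.1, 1.4, 3.9]
grip_width: 0.0
grasp_force: 1.8
```

Emit:
{"fn": "move_arm", "kwargs": {"moves": [[[0,0,0.012,0,0],[0,0.04,0.012,0,0],[0,0.07,0.012,0,0],[0,0.07,0.004,0,0],[0,0.07,0,0,0]]]}}

```text
clock: 35.52
eef_pos: [0.4872, -0.2264, 0.0695]
tool_rot: [0.704, 0.71, 0.0, 0.001]
ft_force: [-1.9, 4.4, 22.5]
grip_width: 0.0
grasp_force: 11.7
```

Emit:
{"fn": "move_arm", "kwargs": {"moves": [[[0,0,0,0,0],[0,0,0.05,0,0],[0,0.05,0.1,0,0],[0,0.1,0.14,0,0],[0,0.15,0.15,0,0]]]}}

```text
clock: 36.15
eef_pos: [0.4884, -0.0766, 0.2219]
tool_rot: [0.705, 0.709, 0.002, 0.002]
ft_force: [0.8, 0.4, 0.1]
grip_width: -0.0001
grasp_force: 0.0
```

```bash
python3 - <<'E'
from h import *
o=monitor.get_obs();print(o['clock'],o['eef_pos'])
yellow()
u=np.array([-.0087,1,0])
for n in ('side','scene'):
    s=snap(n);h=cv2.cvtColor(s['color'],cv2.COLOR_RGB2HSV)
    for nm,ctr,hu in (('blue',[.4867,-.2624,.062],(100,125)),('orange',[.557,-.262,.062],(8,16)),('red',[.627,-.2615,.062],(-1,5))):
        for sg in (1,-1):
            q=proj(s,np.array(ctr)+sg*u*.091)[0]; x,y=q.astype(int); w=h[y-12:y+13,x-12:x+13].astype(int)
            m=(w[...,0]>=hu[0])&(w[...,0]<=hu[1])&(w[...,1]>130)&(w[...,2]>100)
            p=np.argwhere(m); print(n,nm,sg,q.round(1),len(p),(p.mean(0)[::-1]+[x-12,y-12]).round(1) if len(p) else '')
E
```

```text
36.15 [ 0.48841453 -0.07659262  0.22187431]
scene [([451.0, 260.0], 34, [0.49, 0.299, 0.02]), ([451.0, 274.0], 38, [0.539, 0.298, 0.02])]
side [([329.0, 372.0], 156, [0.531, 0.296, 0.02]), ([352.0, 375.0], 153, [0.483, 0.296, 0.02])]
side blue 1 [362.7 208.2] 12 [363.  204.5]
side blue -1 [365.1 166.5] 11 [366.5 164.3]
side orange 1 [336.2 206.1] 138 [336.  208.2]
side orange -1 [340.9 164.7] 140 [339.1 170.2]
side red 1 [310. 204.] 113 [311.5 202.7]
side red -1 [317. 163.] 84 [318.1 164.6]
scene blue 1 [271.2 224.4] 56 [274.1 224.3]
scene blue -1 [203.5 216.5] 61 [203.5 215.8]
scene orange 1 [265.2 243.4] 112 [268.6 243.1]
scene orange -1 [195.2 234.9] 221 [194.1 233.9]
scene red 1 [258.9 263.7] 154 [261.1 261.7]
scene red -1 [186.3 254.6] 140 [187.9 253.7]
```

All three rods are home and both inserts are in the tray. Handing in.

```bash
python3 -c "
from workcell import job
print(job.job_done())"
```

```text
the job is handed in; nothing more can be done
None
```

I've handed the job in: both stuck inserts (1 and 2; pocket 0 was empty) are in the tray, and the three rods present (blue, orange, red) are each clipped level and fully home on the rail.

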